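# Square a glass offcut on its guide and push it off the ledge into the cullet chute

### The arm

A 6-joint arm with a two-finger parallel gripper is mounted at the origin on the work surface. World frame = base frame: x ahead of the robot, y to its left, z up, the work surface at z = 0. Lengths are in m, angles in degrees, forces in N, time in s.
With the tool pointing down it reaches from about 0.425 to 0.925 m from the base axis. Payload 12.5 kg.
Tool frame: the origin (TCP) lies at the very end of the fingers, on their centre line; the grasp point (between the pads) lies 19 mm behind it; x points along the fingers, y is the direction in which the jaws open and shut, and the axes are right-handed (so a half turn about x gives the same grasp; the last joint's range is limited). The gripper opens to 85 mm and grips with 20 to 120 N. Pads are 22 mm wide; open, the fingers measure 114 mm over their backs; the gripper's body (76 mm by 85 mm) begins 54 mm behind the grasp point. The pads swing forward as they close: fully open they stand 13 mm farther back than shut.
Start: joints at [59.439, 28.126, 89.318, -0, 62.55, -6.05], TCP at [0.259, 0.569, 0.231] pointing down, gripper open.
Joint ranges: [-177.58, 177.58], [-47.91, 125.51], [2.72, 160], [-65.01, 245.01], [3.68, 167.84], [-153.87, 153.87]. Speed limits (degrees/s): [127.2, 127.2, 159.86, 180, 180, 180].

### API

Orientations are given as [roll, pitch, yaw] about the fixed x, y, z axes, in that order (R = Rz(yaw) Ry(pitch) Rx(roll)).
In Python, from station import manip gives the robot as it stands.
- The arm moves only by the tool play_rows, never from a script. Its arguments are lists of equal length, an entry for each row: "linear": the shift along the tool's x, y, z in cm, a list of three; "yaw": the turn about the tool's x in rad; "grip": the opening, from 0 (shut) to 1 (fully open). In form: {"linear": [[x, y, z], ...], "yaw": [yaw, ...], "grip": [grip, ...]}. A call has 1 to 5 rows; each row is the pose to reach, as a shift and turn from the pose commanded when the call began, along the tool's axes at that moment; what a row does not reach only later rows make up. A row lasts 1/12 s, in which the tool goes at most 41.7 mm and 7.16 degrees, less where a joint would pass 70% of its speed; a pose out of reach is approached as far as the arm can. A call with a gripper value outside its range is refused whole. The fingers move at their own pace and stop on an object; "grip_force" is the grip in N (left out, the last holds). Time passes only in rows, so rows that repeat a pose let the fingers close. It gives the time, the measured TCP pose, the force and the opening at its end, in the units of the state.
- manip.state(): the state, without advancing time (a new reading comes with each control period).
- manip.snapshot(name): name is "scene" or "side" or "wrist"; returns a dict with "frame" (400x640x3 uint8, red, green, blue), "fx", "fy", "cx", "cy" (pixels), "position" and "rotation" of the camera in the world. Camera axes: x right, y up, looking along -z (the intrinsics and any distortion apply to the point x, -y, -z); pixel columns grow to the right and rows downward; lengths in m; the calibration is good to about 2 mm. The wrist camera is an equidistant fisheye: a pixel r from the principal point sees the ray r / f radians off the axis. A picture is of the moment at which its call begins. There is no depth.
- manip.finish_job(): hands the job in, once; it reports no verdict.
Trained networks look in a picture, given as the dict that the camera call returned (one of the last four; its "shot" number tells which), for a name from the list of things; names that differ only in an ending like _2 or _b are one class to them, and where a whole thing is asked for, a point or a joint stands for the part that bears it (a point fixed in the world has none). Each returns a list of dicts, best first, with "confidence" (0 to 1); they miss things now and then, are a little off and sometimes report something else, mostly with a low value. They report only what shows in the picture. A call takes as long as a camera call. They do not tell look-alikes from the thing itself.
- manip.masks_of(query, picture): "region" (400x640 bool, what is visible of it) and "rect" ([left, top, right, bottom] in pixels, round what is visible of it).
The state is a dict: "time": time; "joint_positions": joint angles; "joint_vel": joint speeds; "joint_torque": joint torques, N m; "tcp_pos": TCP position; "tcp_rot": TCP orientation; "force": force on the tool from outside, world axes, zero at the start; "moment": the same for the moment, N m; "gripper_width": finger opening in m.
Only numpy, scipy, OpenCV 4.12 (cv2) and the standard library are available. Lean on these libraries where they do the work, as an engineer would, in place of code of your own. Each camera call takes 0.05 s, during which the arm holds its last target.

### The job

Send the loose bar of cast glass on the black ledge down the cullet chute. First press it sideways, gently, snug and square against the sprung cork-faced guide, feeling for the guide because its setting is not known; then slide it along, still square, over the lip so that it drops into the chute. Do not lift it or push it hard, because glass chips, and leave the other things where they are.

Things in the scene. Friction and masses are not known exactly. Their poses are not given: they have to be found in the camera images.
- station: Fixed grey stand with ledge and chute. Origin on the table straight below the lip. +x runs across the ledge from its open side to the guide (roughly away from the robot), +y along the ledge to the chute (roughly to the robot's left), z up. The ledge is a flat black glass top 150 mm above the table, from x -110 to +100 and y -300 to 0 mm; its edge at y = 0 is the lip.
- lip (a point): Point on the lip at the ledge's height, midway across the chute's mouth (station x 19, y 0, z 150 mm); axes as the station's.
- chute (a point): Centre of the chute's mouth (station x 19, y 82, z 135 mm); axes as the station's. The chute joins the lip: an open-topped steel box, inside x -28 to +66 and y 0 to 165 mm of the station, walls 4 mm, rims 135 mm above the table, floor sloping from 45 mm above the table at the lip to 12 mm at the far end.
- guide: Fixed aluminium bracket of the guide, 12 x 270 x 24 mm with two 12 mm screw heads on top, along the ledge's +x side; origin at the centre of its underside (station x 88, y -140, z 150 mm), axes as the station's. On its -x side it carries a cork-faced strip, 8 x 270 mm, top 22 mm above the ledge, parallel to it, the guide's working face.
- bracket (a point): Top centre of the guide's bracket (24 mm above the ledge). The strip's face rests anywhere from 36 to 60 mm to its -x side: set by hand, NOT measured, must be felt. The strip is sprung and yields to +x 1 mm per 6 N for up to 3 mm, then is rigid. The offcut is snug with over 2 N on the strip, kept 0.3 s; over 12 N on the strip chips it.
- offcut: Loose cast-glass bar lying on the ledge: 50 mm (its x) by 110 mm (its y) by 28 mm high, 0.3 to 0.5 kg; origin at the centre of its underside. It starts turned up to 0.35 rad from the station's axes, its middle 140 to 185 mm before the lip, clear of the guide. Sliding it on the ledge takes 2.5 to 6 N, so pressing with 9 to 12 N in all makes it snug. Pushing it with over 18 N chips it.
- paperweight: Small glass cone, 36 mm wide, 32 mm high, standing on the ledge near the lip, on the open side (station x about -88 mm); origin at its underside. Leave alone.
- casting_tall: Glass house-shaped casting, 55 x 55 x 140 mm, on the table; origin at its underside. Leave alone.
- casting_short: Glass house-shaped casting, 60 x 60 x 105 mm, on the table; origin at its underside. Leave alone.
- bottle: Clear plastic bottle, 56 mm wide, 150 mm high, on the table; origin at its underside. Leave alone.
- bowl: Glass bowl, 110 mm wide, 50 mm high, on the table; origin at its underside. Leave alone.
- scraper: Scraper lying on the table, 200 mm long. Leave alone.
Mind the look-alikes: they are no part of the job. Leave any blue or green look-alike of the offcut alone.

How it is judged:
By the outcome, as a careful person would: the job done as asked, in the order asked, and still so for the second after the job is handed in, with the robot touching nothing.
It also fails if it takes over 58 s, if anything falls off the work surface, if the arm or the gripper's body presses on something with over 40 N, if the wrist force passes 120 N, or if a joint passes its speed limit or range.

## Working session

There is one attempt and no reset: what is moved stays moved. The work goes in short steps, Python scripts to look and compute and a tool call to move; the robot and the scene stay as the last step left them, time stands still between calls to the robot, and variables do not carry over. Pictures are saved under pics/ and viewed, and the job is handed in when it is done.

Besides the shell and the picture viewer there is one more tool, called after "Call:" as name(argument=value, ...), one argument or row to a line, values as JSON. play_rows: Moves the arm, as the interface text tells. Its arguments: {"type":"object","properties":{"linear":{"type":"array","items":{"type":"array","items":{"type":"number"}}},"yaw":{"type":"array","items":{"type":"number"}},"grip":{"type":"array","items":{"type":"number"}},"grip_force":{"type":"number"}},"required":["linear","yaw","grip"]}

```bash
ls; mkdir -p pics; python3 - <<'E'
from station import manip
import cv2
s=manip.state(); print({k:s[k] for k in s})
for n in ["scene","side","wrist"]:
    p=manip.snapshot(n); cv2.imwrite(f"pics/{n}0.png",p["frame"][:,:,::-1]); print(n,p["fx"],p["fy"],p["cx"],p["cy"],p["position"],p["rotation"])
    print(p.keys())
E
```

```text
pics
{'time': 0.0, 'joint_positions': array([ 5.94403403e+01,  2.81668471e+01,  8.93510765e+01, -1.80944537e-03,
        6.25506302e+01, -6.05132652e+00]), 'joint_vel': array([ 0.01723955, -0.02500808, -0.0064197 , -0.01635743, -0.06362209,
        0.03407141]), 'joint_torque': array([ 2.21702037e-03, -6.18456459e+01, -2.61600244e+01, -2.14867373e-05,
        3.99870696e-03, -1.76495064e-05]), 'tcp_pos': array([0.25913874, 0.56848392, 0.23069276]), 'tcp_rot': array([ -94.71036815,   89.93142738, -119.21786633]), 'force': array([0.26202822, 0.71986404, 0.77001383]), 'moment': array([0.06056724, 0.0412576 , 0.03970122]), 'gripper_width': 0.08542255823659804}
scene 442.4072451389741 442.4072451389741 319.69314485229415 192.79301968123062 [ 1.00810841 -0.72316293  1.06936529] [41.98443345  0.09120563 34.1796835 ]
dict_keys(['frame', 'fx', 'fy', 'cx', 'cy', 'position', 'rotation', 'shot'])
side 412.9723338015632 412.9723338015632 314.8975444510246 198.08153742490936 [ 0.08293845 -0.63293461  1.04391245] [ 39.24179917   0.12436994 -37.63721098]
dict_keys(['frame', 'fx', 'fy', 'cx', 'cy', 'position', 'rotation', 'shot'])
wrist 309.70691628693146 309.70691628693146 319.40546730730614 192.78678424069338 [0.18786552 0.60053907 0.37378957] [-1.75396667e+01  4.13006209e-02  6.54556175e+01]
dict_keys(['frame', 'fx', 'fy', 'cx', 'cy', 'position', 'rotation', 'shot'])
```

View pics/scene0.png

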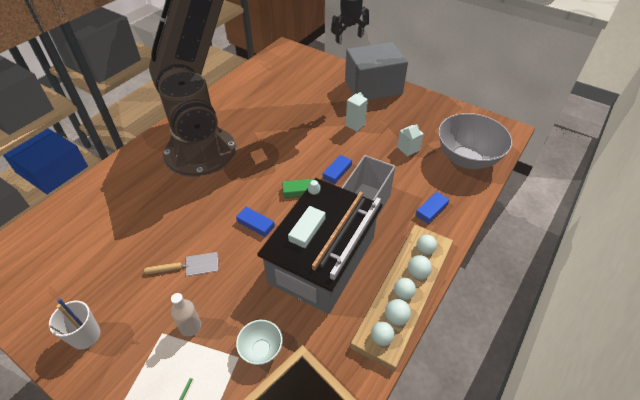

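View pics/side0.png

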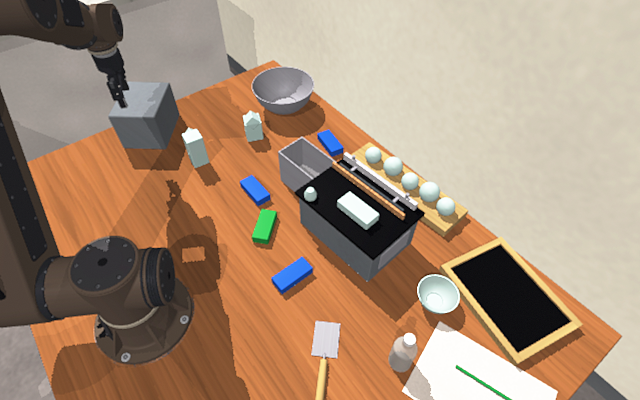

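View pics/wrist0.png

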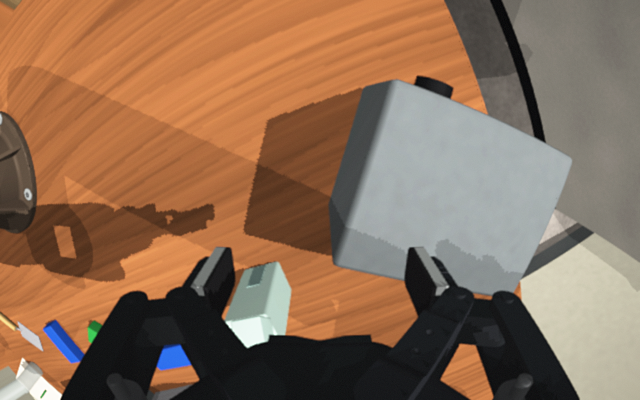

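The offcut is the pale bar on the black ledge, at scene (307,226) and side (358,210). The look-alikes are the blue bars at scene (255,221), (338,168), (432,207) and the green one at (298,186), all on the table. I'll choose the pale one. The cone is at scene (314,187).

```bash
cat > h.py <<'E'
import numpy as np, cv2
from scipy.spatial.transform import Rotation as R
from station import manip
def cam(p):
    return np.array(p["position"]), R.from_euler('xyz',p["rotation"],degrees=True).as_matrix()
def proj(p,X):
    t,M=cam(p); c=(np.atleast_2d(X)-t)@M; c=c*[1,-1,-1]
    return np.c_[p["fx"]*c[:,0]/c[:,2]+p["cx"], p["fy"]*c[:,1]/c[:,2]+p["cy"]]
def ray(p,uv):
    t,M=cam(p); uv=np.atleast_2d(uv)
    d=np.c_[(uv[:,0]-p["cx"])/p["fx"],-(uv[:,1]-p["cy"])/p["fy"],-np.ones(len(uv))]
    return t,d@M.T
def onz(p,uv,z):
    t,d=ray(p,uv); return t+d*((z-t[2])/d[:,2])[:,None]
def tri(p,a,q,b):
    A=np.zeros((3,3));y=np.zeros(3)
    for P,u in((p,a),(q,b)):
        t,d=ray(P,u); d=d[0]/np.linalg.norm(d); K=np.eye(3)-np.outer(d,d); A+=K; y+=K@t
    return np.linalg.solve(A,y)
def fix(n):return manip.snapshot(n)
E
python3 - <<'E'
from h import *
import pickle
P={n:fix(n) for n in("scene","side")}
print(proj(P["scene"],[0,0,0]),proj(P["side"],[0,0,0]))
for n in P:
    for q in["station","offcut","guide","paperweight","chute"]:
        r=manip.masks_of(q,P[n])
        for d in r: print(n,q,round(d["confidence"],2),d["rect"],d["region"].sum())
        P[n+q]=r
pickle.dump(P,open("P.pkl","wb"))
cv2.imwrite("pics/sc.png",cv2.resize(P["scene"]["frame"][140:310,240:410,::-1],None,fx=3.5,fy=3.5,interpolation=cv2.INTER_CUBIC))
cv2.imwrite("pics/sd.png",cv2.resize(P["side"]["frame"][120:290,270:440,::-1],None,fx=3.5,fy=3.5,interpolation=cv2.INTER_CUBIC))
E
```

```text
[[199.98375265 150.67266083]] [[145.10161004 315.84081222]]
scene station 0.82 [258.0, 156.9, 393.5, 314.6] 10466
scene offcut 0.97 [238.6, 208.5, 271.8, 235.4] 614
scene offcut 0.84 [413.4, 192.9, 448.9, 224.5] 565
scene offcut 0.79 [283.8, 180.5, 311.8, 200.6] 404
scene offcut 0.79 [323.0, 152.4, 352.4, 183.7] 483
scene offcut 0.72 [289.7, 205.0, 326.0, 245.5] 871
scene offcut 0.66 [344.8, 91.9, 369.8, 129.8] 653
scene guide 0.95 [309.6, 193.8, 383.6, 280.6] 1383
scene guide 0.47 [258.2, 156.7, 397.5, 316.8] 10668
scene paperweight 0.42 [310.6, 180.1, 319.7, 197.2] 146
scene chute 0.94 [258.4, 156.2, 397.2, 315.5] 10695Traceback (most recent call last):
  File "<stdin>", line 5, in <module>
RuntimeError: dictionary changed size during iteration
```

```bash
python3 - <<'E'
from h import *
import pickle
P={n:fix(n) for n in("scene","side")}
for n in ("scene","side"):
    for q in["station","offcut","guide","paperweight"]:
        r=manip.masks_of(q,P[n])
        if n=="side":
          for d in r: print(n,q,round(d["confidence"],2),d["rect"],d["region"].sum())
        P[n+q]=r
pickle.dump(P,open("P.pkl","wb"))
cv2.imwrite("pics/sc.png",cv2.resize(P["scene"]["frame"][140:310,240:410,::-1],None,fx=3.5,fy=3.5,interpolation=cv2.INTER_CUBIC))
cv2.imwrite("pics/sd.png",cv2.resize(P["side"]["frame"][120:290,270:440,::-1],None,fx=3.5,fy=3.5,interpolation=cv2.INTER_CUBIC))
E
```

```text
side station 0.85 [277.8, 135.8, 424.2, 281.2] 10456
side offcut 0.79 [336.3, 193.0, 377.6, 231.3] 850
side offcut 0.73 [271.0, 257.4, 311.5, 295.1] 806
side offcut 0.73 [314.8, 130.2, 342.5, 156.2] 390
side offcut 0.64 [240.6, 179.3, 270.7, 209.6] 545
side offcut 0.56 [252.5, 207.9, 276.0, 244.3] 616
side guide 0.65 [336.4, 152.7, 416.9, 222.5] 1547
side paperweight 0.53 [306.6, 187.3, 315.2, 202.3] 134
side paperweight 0.43 [332.6, 153.6, 416.7, 217.9] 1595
```

View pics/sc.png

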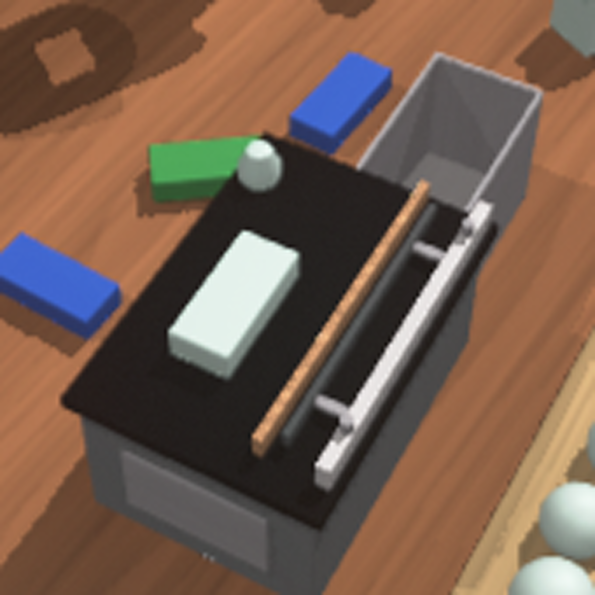

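View pics/sd.png

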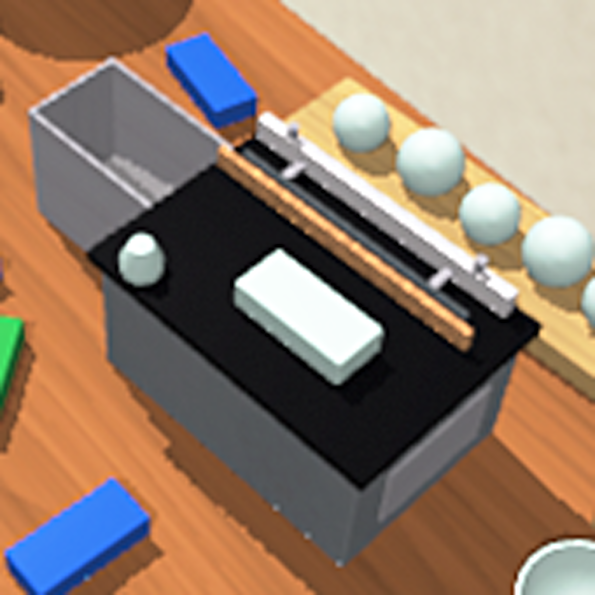

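```bash
cat > fit.py <<'E'
from h import *
import pickle
from scipy.optimize import least_squares
P=pickle.load(open("P.pkl","rb")); A,B=P["scene"],P["side"]
ca=lambda l:np.array(l)/3.5+[240,140]-0.36
cb=lambda l:np.array(l)/3.5+[270,120]-0.36
E
python3 - <<'E'
from fit import *
S=np.array([[-110,-300,150],[100,-300,150],[-110,0,150],[28+0,0,150]])/1e3
a=ca([[65,402],[322,522],[266,136]]);b=cb([[360,487],[538,326],[92,255]])
for u,v in zip(a,b): print(tri(A,u,B,v))
def Tw(q,X): c,s=np.cos(q[2]),np.sin(q[2]); X=np.array(X); return np.c_[q[0]+c*X[:,0]-s*X[:,1],q[1]+s*X[:,0]+c*X[:,1],X[:,2]]
def f(q): 
    W=Tw(q,S[:3]); return np.r_[(proj(A,W)-a).ravel(),(proj(B,W)-b).ravel()]
r=least_squares(f,[.6,0,0]); q=r.x; print(q,np.degrees(q[2]),np.round(r.fun,2))
# offcut
ta=ca([[243,231],[299,257],[228,362],[170,335]]); tb=cb([[237,290],[283,250],[382,327],[335,370]])
tb=tb  # order check
order=[0,1,2,3]
c,s=np.cos(q[2]),np.sin(q[2]);M=np.array([[c,s],[-s,c]])
for u,v in zip(ta,tb):
    X=tri(A,u,B,v); print("tri",X, (M@(X[:2]-q[:2])*1e3).round(1))
for nm,p,t in(("A",A,ta),("B",B,tb)):
    W=onz(p,t,.178)[:,:2]; L=(W-q[:2])@M.T*1e3; print(nm,L.round(1),L.mean(0))
    print([np.linalg.norm(L[i]-L[(i+1)%4]).round(1) for i in range(4)], [np.degrees(np.arctan2(*(L[i]-L[j]))).round(1) for i,j in((0,3),(1,2))])
# strip ends, top z=172, front edge
for nm,p,t in(("A",A,ca([[420,184],[255,437]])),("B",B,cb([[222,147],[470,333]])),):
    L=(onz(p,t,.172)[:,:2]-q[:2])@M.T*1e3; print("strip",nm,L.round(1))
for nm,p,t in(("A",A,ca([[478,203],[318,468]])),("B",B,cb([[260,118],[502,298]])),):
    L=(onz(p,t,.174)[:,:2]-q[:2])@M.T*1e3; print("brk",nm,L.round(1))
for nm,p,t in(("A",A,ca([[260,180]])),("B",B,cb([[142,270]])),):
    L=(onz(p,t,.155)[:,:2]-q[:2])@M.T*1e3; print("pw",nm,L.round(1))
# overlay
oA=A["frame"][:,:,::-1].copy();oB=B["frame"][:,:,::-1].copy()
S2=np.array([[-110,-300,150],[100,-300,150],[100,0,150],[-110,0,150]])/1e3
S3=np.array([[-32,0,135],[70,0,135],[70,169,135],[-32,169,135]])/1e3
S4=np.array([[82,-275,174],[94,-275,174],[94,-5,174],[82,-5,174]])/1e3
for im,p in((oA,A),(oB,B)):
    for S_ in(S2,S3,S4): cv2.polylines(im,[(proj(p,Tw(q,S_))*16).astype(int)],True,(0,0,255),1,cv2.LINE_AA,4)
cv2.imwrite("pics/ov.png",np.hstack([cv2.resize(oA[140:310,240:410],None,fx=2.3,fy=2.3),cv2.resize(oB[120:290,270:440],None,fx=2.3,fy=2.3)]))
E
```

```text
[ 0.52647876 -0.29194881  0.14021873]
[ 0.73315797 -0.27145705  0.14398598]
[4.99714371e-01 3.60957148e-04 1.46191262e-01]
[0.60661076 0.01337912 0.09667845] 5.539267014950819 [-1.69 -1.   -0.36  0.62 -0.6  -1.22  1.22 -1.1   1.94 -0.92 -1.58 -1.54]
tri [ 0.55618009 -0.11338943  0.17177555] [ -62.4 -121.3]
tri [ 0.60701401 -0.11038296  0.17619508] [ -11.5 -123.2]
tri [ 0.61724864 -0.2142905   0.17359413] [ -11.4 -227.6]
tri [ 0.56647643 -0.21721561  0.16759988] [ -62.2 -225.6]
A [[ -60.  -122. ]
 [ -10.9 -124.2]
 [  -9.7 -232. ]
 [ -57.7 -231.5]] [ -34.56039371 -177.42045875]
[np.float64(49.1), np.float64(107.9), np.float64(48.0), np.float64(109.5)] [np.float64(-1.2), np.float64(-0.6)]
B [[ -67.6 -128.2]
 [ -12.9 -124.5]
 [ -13.6 -227.9]
 [ -68.6 -230.5]] [ -40.67127889 -177.75512432]
[np.float64(54.9), np.float64(103.3), np.float64(55.0), np.float64(102.3)] [np.float64(0.5), np.float64(0.4)]
strip A [[  35.    -9.8]
 [  35.3 -273.6]]
strip B [[  35.7   -7.9]
 [  34.3 -274.5]]
brk A [[  83.3   -8. ]
 [  84.8 -275.8]]
brk B [[  82.1   -7. ]
 [  77.  -270.8]]
pw A [[-84.4 -52.4]]
pw B [[-94.5 -49.6]]
```

View pics/ov.png

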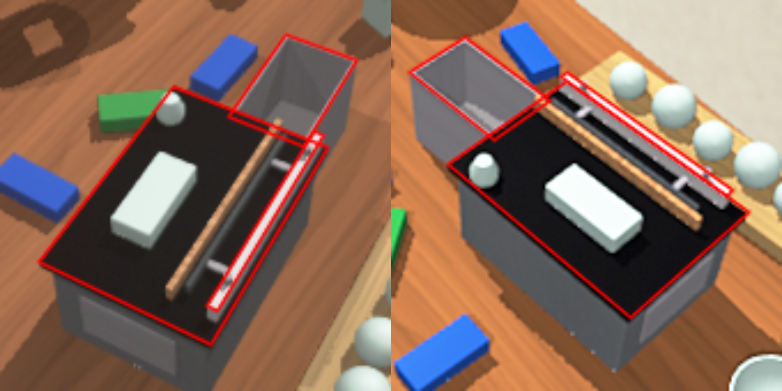

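```bash
cat >> h.py <<'E'
Q=np.array([.6066,.0134,.09668])
def s2w(x,y,z=150):
    c,s=np.cos(Q[2]),np.sin(Q[2]);x,y=x/1e3,y/1e3
    return np.array([Q[0]+c*x-s*y,Q[1]+s*x+c*y,z/1e3])
def w2s(p):
    c,s=np.cos(Q[2]),np.sin(Q[2]);d=np.array(p)[:2]-Q[:2]
    return np.array([c*d[0]+s*d[1],-s*d[0]+c*d[1],p[2]])*1e3
def toolR(s): return R.from_euler('xyz',s["tcp_rot"],degrees=True).as_matrix()
def rep(tgt=None,jaw=None):
    s=manip.state();M=toolR(s);yj=M[:,1]
    a=np.degrees(np.arctan2(yj[1],yj[0]))-np.degrees(Q[2])
    print("t",round(s["time"],2),"tcp",s["tcp_pos"].round(4),"st",w2s(s["tcp_pos"]).round(1),"jaw ang st",round(a,2),"F st",fs(s).round(2),"w",round(s["gripper_width"],4))
    if tgt is not None:
        d=M.T@(np.array(tgt)-s["tcp_pos"])*100
        print("shift cm",d.round(2))
    if jaw is not None:
        # turn about tool x (down => positive turn reduces world angle)
        e=(jaw-a+90)%180-90
        print("yaw rad",round(-np.radians(e),4) if M[2,0]<0 else np.radians(e))
    return s
def fs(s):
    c,si=np.cos(Q[2]),np.sin(Q[2]);f=s["force"];return np.array([c*f[0]+si*f[1],-si*f[0]+c*f[1],f[2]])
E
python3 - <<'E'
from h import *
s=rep(s2w(-85,-177,330),90); print(toolR(s).round(3),s["joint_positions"].round(1))
rep(s2w(-130,-100,330))
E
```

```text
t 1.0 tcp [0.2593 0.5687 0.2313] st [-292.1  586.3  231.3] jaw ang st 59.95 F st [ 0.52 -0.61  0.28] w 0.0853
shift cm [ -9.88 -55.7   56.14]
yaw rad -0.5244
[[ 0.     0.415  0.91 ]
 [ 0.     0.91  -0.415]
 [-1.     0.    -0.   ]] [59.4 28.1 89.3  0.  62.5 -6.1]
t 1.0 tcp [0.2593 0.5687 0.2313] st [-292.1  586.3  231.3] jaw ang st 59.95 F st [ 0.52 -0.61  0.28] w 0.0853
shift cm [ -9.87 -51.29  48.39]
```

Call:
play_rows(
  linear=[
    [-4,0,1],
    [-8,-1,4],
    [-10,-3,8],
    [-10,-6,11],
    [-10,-9,14],
  ],
  yaw=[0,-0.1,-0.2,-0.3,-0.4],
  grip=[1,1,1,1,1],
)

```text
time: 1.42
tcp_pos: [0.3447, 0.4419, 0.3324]
tcp_rot: [45.6, 89.8, 44.3]
force: [1.3, 0.1, -0.3]
gripper_width: 0.0851
```

```bash
python3 - <<'E'
from h import *
s=rep(s2w(-85,-177,330),90); print(s["joint_positions"].round(1),s["joint_vel"].round(0))
E
```

```text
t 1.42 tcp [0.3447 0.4419 0.3324] st [-219.3  451.8  332.4] jaw ang st 83.2 F st [ 1.33 -0.02 -0.27] w 0.0851
shift cm [  0.15 -60.85  20.78]
yaw rad -0.1187
[ 45.3  17.7  90.3  -0.   71.8 -43.4] [ -46.  -24.   37.   -0.  -11. -114.]
```

Call:
play_rows(
  linear=[
    [0,-2,3],
    [0,-5,5],
    [0,-8.5,7],
    [0,-12,9],
    [0,-15.5,11],
  ],
  yaw=[0,0,0,0,0],
  grip=[1,1,1,1,1],
)

```text
time: 1.83
tcp_pos: [0.4499, 0.283, 0.3309]
tcp_rot: [32.3, 90.0, 30.7]
force: [1.7, 0.3, 0.4]
gripper_width: 0.0854
```

Call:
play_rows(
  linear=[
    [0,-4,1],
    [0,-8,2],
    [0,-12,3],
    [0,-16,4],
    [0,-20,4],
  ],
  yaw=[0,0,0,0,0],
  grip=[1,1,1,1,1],
)

```text
time: 2.25
tcp_pos: [0.4847, 0.0816, 0.3308]
tcp_rot: [5.0, 90.0, 3.4]
force: [1.2, -0.5, 0.1]
gripper_width: 0.0856
```

```bash
python3 - <<'E'
from h import *
s=rep(s2w(-85,-177,330),90); print(s["joint_positions"].round(1),s["joint_vel"].round(0))
E
```

```text
t 2.25 tcp [0.4847 0.0816 0.3308] st [-114.8   79.7  330.8] jaw ang st 82.86 F st [ 1.1  -0.59  0.07] w 0.0856
shift cm [  0.08 -25.1    6.15]
yaw rad -0.1247
[  1.9  11.6  99.1   0.   69.3 -86.5] [-56. -11.  15.  -0.  -3. -55.]
```

Call:
play_rows(
  linear=[
    [0,-4,1],
    [0,-8,2],
    [0,-12,2],
    [0,-14,2],
    [0,-14,2],
  ],
  yaw=[-0.06,-0.125,-0.125,-0.125,-0.125],
  grip=[1,1,1,1,1],
)

```text
time: 2.67
tcp_pos: [0.4999, -0.0603, 0.3306]
tcp_rot: [-105.2, 90.0, -99.8]
force: [-0.5, 0.2, -0.3]
gripper_width: 0.0856
```

```bash
python3 - <<'E'
from h import *
s=rep(s2w(-85,-177,200),90); print(s["joint_positions"].round(1),s["joint_vel"].round(0))
p=fix("wrist"); cv2.imwrite("pics/w1.png",p["frame"][:,:,::-1]); print(p["position"],p["rotation"])
import pickle; pickle.dump(p,open("w1.pkl","wb"))
rep()
E
```

```text
t 2.67 tcp [ 0.4999 -0.0603  0.3306] st [-113.4  -63.1  330.6] jaw ang st 89.81 F st [-0.52  0.27 -0.34] w 0.0856
shift cm [ 13.07 -11.37   2.88]
yaw rad -0.0033
[ -14.4   12.7   97.7   -0.    69.6 -109.7] [ 4. -1.  1.  1.  0.  4.]
[ 0.42185001 -0.06767709  0.47365451] [-1.75543196e+01 -1.73044566e-02  9.53177201e+01]
t 2.72 tcp [ 0.4998 -0.0586  0.3307] st [-113.2  -61.3  330.7] jaw ang st 89.84 F st [ 0.14 -0.02  0.58] w 0.0853
```

View pics/w1.png

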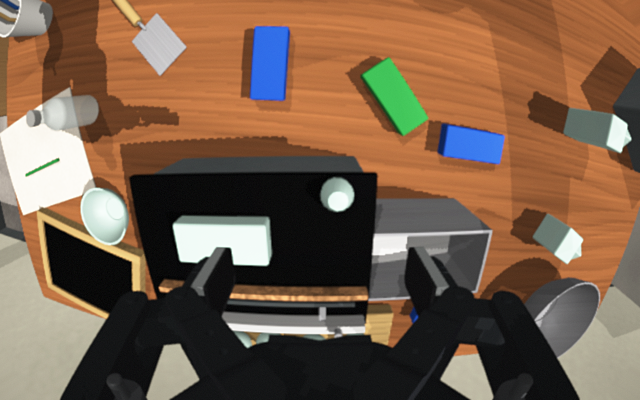

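```bash
python3 - <<'E'
import cv2
im=cv2.imread("pics/w1.png"); cv2.imwrite("pics/w1c.png",cv2.resize(im[165:325,120:390],None,fx=2.9,fy=2.9,interpolation=cv2.INTER_CUBIC))
E
```

```text
(no output)
```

View pics/w1c.png

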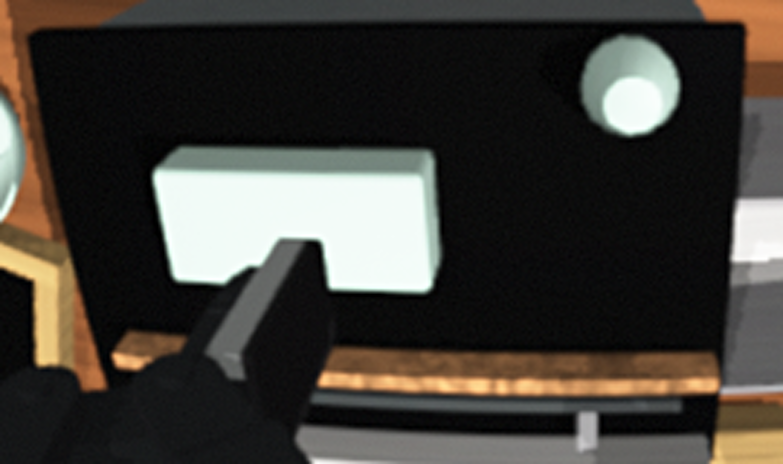

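```bash
python3 - <<'E'
from h import *
import pickle
p=pickle.load(open("w1.pkl","rb"))
t,M=cam(p)
def wz(uv,z):
    uv=np.array(uv,float)/2.9+[120,165]-.33
    d=uv-[p["cx"],p["cy"]];r=np.hypot(*d.T);th=r/p["fx"]
    v=np.c_[d[:,0]/r*np.sin(th),-d[:,1]/r*np.sin(th),-np.cos(th)]@M.T
    W=t+v*((z-t[2])/v[:,2])[:,None]; return np.array([w2s(w) for w in W]).round(1)[:,:2]
L=wz([[32,36],[400,30],[745,25],[716,440],[726,300]],.15);print("ledge",L)
O=wz([[153,168],[426,174],[433,291],[172,279]],.178);print("bar",O,O.mean(0))
print("bar angles",np.degrees(np.arctan2(-(O[1]-O[0])[0],(O[1]-O[0])[1])),np.degrees(np.arctan2(-(O[2]-O[3])[0],(O[2]-O[3])[1])))
print("strip",wz([[130,333],[420,347],[718,353]],.172))
print("cone",wz([[630,105]],.182),wz([[630,85]],.15))
E
```

```text
ledge [[-1.106e+02 -2.959e+02]
 [-1.099e+02 -1.306e+02]
 [-1.113e+02 -9.000e-01]
 [ 8.590e+01 -2.000e-01]
 [ 7.800e+00 -1.500e+00]]
bar [[ -63.7 -228.6]
 [ -63.3 -118.7]
 [ -14.1 -119.6]
 [ -14.2 -230. ]] [ -38.825 -174.225]
bar angles -0.20853694817804047 -0.05189833681458139
strip [[  19.1 -261.5]
 [  16.6 -128.3]
 [  19.8   -7.1]]
cone [[-90.9 -45.7]] [[-87.9 -43.9]]
```

Call:
play_rows(
  linear=[
    [0,-3.5,0.8],
    [0,-7,1.6],
    [2,-10,2.6],
    [5,-11.3,2.9],
    [8,-11.3,2.9],
  ],
  yaw=[-0.003,-0.003,-0.003,-0.003,-0.003],
  grip=[0.75,0.75,0.75,0.75,0.75],
)

```text
time: 3.13
tcp_pos: [0.5409, -0.1679, 0.2499]
tcp_rot: [-30.5, 89.9, -24.8]
force: [0.4, -0.4, -0.5]
gripper_width: 0.0638
```

Call:
play_rows(
  linear=[
    [2,0,0],
    [4,0,0],
    [5.5,0,0],
    [6,0,0],
    [6,0,0],
  ],
  yaw=[0,0,0,0,0],
  grip=[0.75,0.75,0.75,0.75,0.75],
)

```text
time: 3.55
tcp_pos: [0.5397, -0.1653, 0.1899]
tcp_rot: [144.2, 89.9, 150.0]
force: [0.4, -0.2, -0.4]
gripper_width: 0.0643
```

```bash
python3 - <<'E'
from h import *
s=rep(s2w(-84,-174,157),90)
for n in("scene","side"):
    p=fix(n); sl=(slice(140,310),slice(240,410)) if n=="scene" else (slice(120,290),slice(270,440))
    cv2.imwrite(f"pics/{n}2.png",cv2.resize(p["frame"][sl][:,:,::-1],None,fx=3,fy=3,interpolation=cv2.INTER_CUBIC))
p=fix("wrist"); cv2.imwrite("pics/w2.png",p["frame"][:,:,::-1])
E
```

```text
t 3.55 tcp [ 0.5397 -0.1653  0.1899] st [ -83.9 -171.4  189.9] jaw ang st 90.26 F st [ 0.43 -0.2  -0.41] w 0.0643
shift cm [ 3.29 -0.26 -0.01]
yaw rad 0.0045
```

View pics/side2.png

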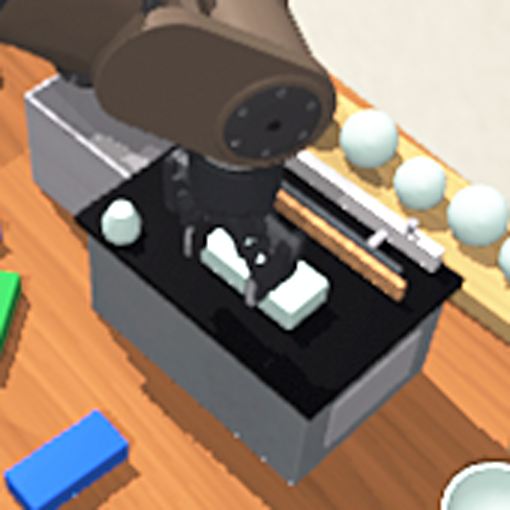

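View pics/w2.png

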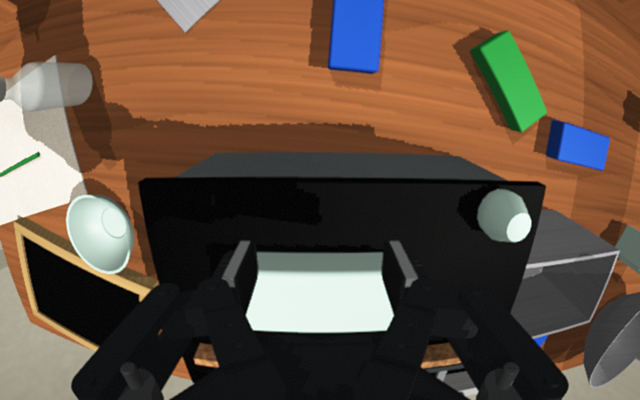

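Call:
play_rows(
  linear=[
    [1,-0.2,0],
    [2,-0.2,0],
    [2.8,-0.2,0],
    [3.2,-0.2,0],
    [3.2,-0.2,0],
  ],
  yaw=[0.002,0.002,0.002,0.002,0.002],
  grip=[0.75,0.75,0.75,0.75,0.75],
)

```text
time: 4.12
tcp_pos: [0.5395, -0.1683, 0.1574]
tcp_rot: [147.9, 89.9, 153.5]
force: [1.0, 0.3, 0.5]
gripper_width: 0.0642
```

```bash
python3 - <<'E'
from h import *
s=rep(s2w(-84,-174,157),90)
F=[]
p=fix("wrist"); cv2.imwrite("pics/w3.png",p["frame"][:,:,::-1]); rep()
p=fix("side"); cv2.imwrite("pics/s3.png",cv2.resize(p["frame"][120:290,270:440,::-1],None,fx=3.5,fy=3.5,interpolation=cv2.INTER_CUBIC));rep()
E
```

```text
t 4.12 tcp [ 0.5395 -0.1683  0.1574] st [ -84.3 -174.3  157.4] jaw ang st 90.08 F st [0.99 0.21 0.48] w 0.0642
shift cm [0.04 0.03 0.03]
yaw rad 0.0014
t 4.17 tcp [ 0.5398 -0.1684  0.1581] st [ -84.1 -174.5  158.1] jaw ang st 90.08 F st [ 0.16 -0.9   0.03] w 0.0638
t 4.22 tcp [ 0.54   -0.1684  0.1586] st [ -83.9 -174.6  158.6] jaw ang st 90.08 F st [ 0.25 -0.33  0.03] w 0.064
```

View pics/s3.png

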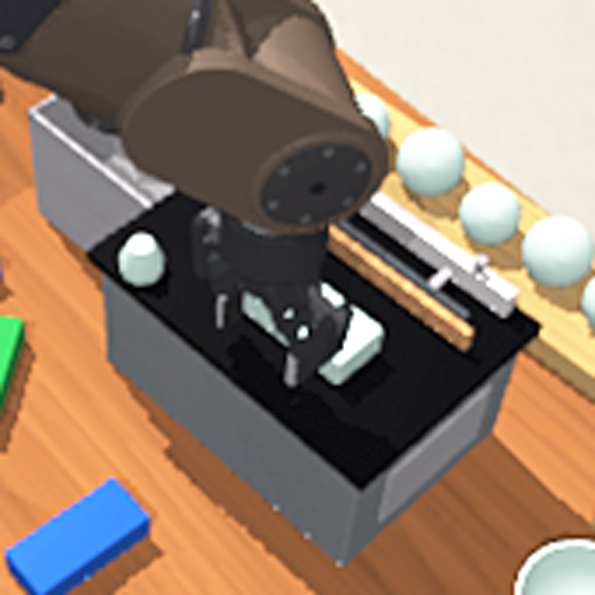

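View pics/w3.png

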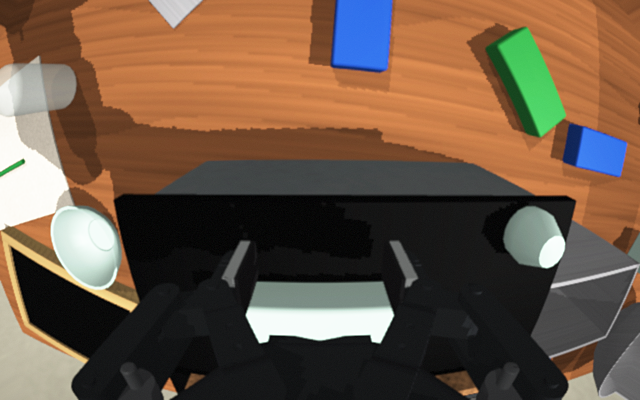

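Call:
play_rows(
  linear=[
    [0.2,0,0.1],
    [0.4,0,0.2],
    [0.4,0,0.3],
    [0.4,0,0.4],
    [0.4,0,0.5],
  ],
  yaw=[0,0,0,0,0],
  grip=[0.75,0.75,0.75,0.75,0.75],
)

```text
time: 4.63
tcp_pos: [0.5451, -0.1679, 0.1549]
tcp_rot: [-2.3, 90.0, 3.3]
force: [-0.5, 0.0, -0.0]
gripper_width: 0.0639
```

Call:
play_rows(
  linear=[
    [0,0,0.1],
    [0,0,0.2],
    [0,0,0.3],
    [0,0,0.4],
    [0,0,0.5],
  ],
  yaw=[0,0,0,0,0],
  grip=[0.75,0.75,0.75,0.75,0.75],
)

```text
time: 5.05
tcp_pos: [0.55, -0.1674, 0.1548]
tcp_rot: [29.2, 90.0, 34.8]
force: [0.1, -0.4, -0.1]
gripper_width: 0.0641
```

Call:
play_rows(
  linear=[
    [0,0,0.1],
    [0,0,0.2],
    [0,0,0.3],
    [0,0,0.4],
    [0,0,0.5],
  ],
  yaw=[0,0,0,0,0],
  grip=[0.75,0.75,0.75,0.75,0.75],
)

```text
time: 5.47
tcp_pos: [0.5547, -0.1669, 0.1548]
tcp_rot: [153.6, 90.0, 159.2]
force: [-3.9, 0.1, 1.9]
gripper_width: 0.0637
```

```bash
python3 - <<'E'
from h import *
s=rep(s2w(-84,-174,157),90);print(s["moment"])
E
```

```text
t 5.47 tcp [ 0.5547 -0.1669  0.1548] st [ -69.1 -174.5  154.8] jaw ang st 90.08 F st [-3.9   0.49  1.88] w 0.0637
shift cm [-0.22  0.05 -1.49]
yaw rad 0.0015
[-0.09431803  0.65825666  0.01335005]
```

Call:
play_rows(
  linear=[
    [0,0,0.1],
    [0,0,0.2],
    [0,0,0.3],
    [0,0,0.4],
    [0,0,0.5],
  ],
  yaw=[0,0,0,0,0],
  grip=[0.75,0.75,0.75,0.75,0.75],
)

```text
time: 5.88
tcp_pos: [0.5599, -0.1664, 0.1548]
tcp_rot: [88.4, 90.0, 94.0]
force: [-4.7, -0.4, 2.0]
gripper_width: 0.064
```

Call:
play_rows(
  linear=[
    [0,0,0.1],
    [0,0,0.2],
    [0,0,0.3],
    [0,0,0.4],
    [0,0,0.5],
  ],
  yaw=[0,0,0,0,0],
  grip=[0.75,0.75,0.75,0.75,0.75],
)

```text
time: 6.3
tcp_pos: [0.5649, -0.166, 0.1547]
tcp_rot: [59.8, 90.0, 65.4]
force: [-4.8, -0.8, 2.5]
gripper_width: 0.0641
```

```bash
python3 - <<'E'
from h import *
s=rep(s2w(-84,-174,157),90);print(s["moment"])
p=fix("wrist"); cv2.imwrite("pics/w4.png",p["frame"][:,:,::-1]);rep()
p=fix("scene"); cv2.imwrite("pics/s4.png",cv2.resize(p["frame"][140:310,240:410,::-1],None,fx=3.5,fy=3.5,interpolation=cv2.INTER_CUBIC));rep()
E
```

```text
t 6.3 tcp [ 0.5649 -0.166   0.1547] st [ -58.8 -174.5  154.7] jaw ang st 90.09 F st [-4.84 -0.31  2.46] w 0.0641
shift cm [-0.23  0.05 -2.52]
yaw rad 0.0015
[-0.07115999  0.67006166  0.01939828]
t 6.35 tcp [ 0.5651 -0.1659  0.1547] st [ -58.6 -174.5  154.7] jaw ang st 90.08 F st [-2.98 -0.    2.54] w 0.0638
t 6.4 tcp [ 0.5651 -0.166   0.1548] st [ -58.6 -174.5  154.8] jaw ang st 90.09 F st [-2.51  0.82  1.04] w 0.0641
```

View pics/s4.png

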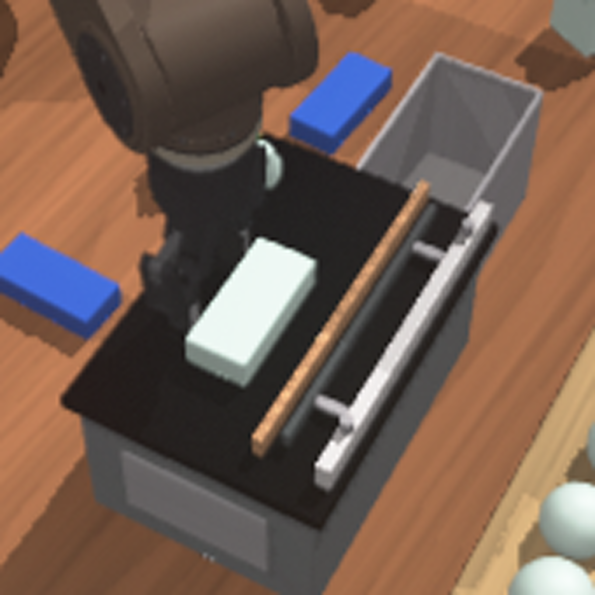

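View pics/w4.png

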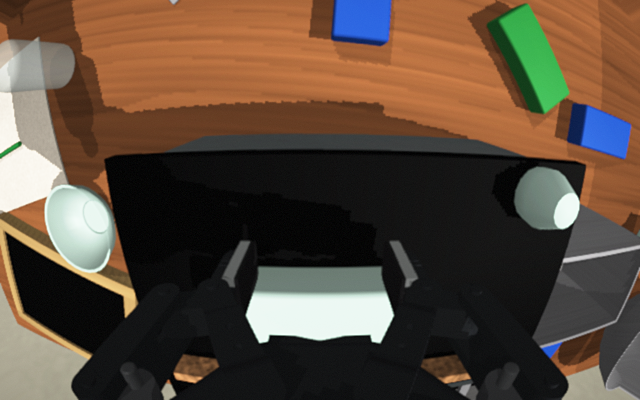

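Call:
play_rows(
  linear=[
    [0,0,0.1],
    [0,0,0.2],
    [0,0,0.3],
    [0,0,0.4],
    [0,0,0.5],
  ],
  yaw=[0,0,0,0,0],
  grip=[0.75,0.75,0.75,0.75,0.75],
)

```text
time: 6.82
tcp_pos: [0.5699, -0.1655, 0.1548]
tcp_rot: [93.9, 90.0, 99.5]
force: [-5.1, -0.6, 2.0]
gripper_width: 0.0643
```

Call:
play_rows(
  linear=[
    [0,0,0.1],
    [0,0,0.2],
    [0,0,0.3],
    [0,0,0.4],
  ],
  yaw=[0,0,0,0],
  grip=[0.75,0.75,0.75,0.75],
)

```text
time: 7.15
tcp_pos: [0.5739, -0.1651, 0.1547]
tcp_rot: [101.3, 90.0, 106.9]
force: [-4.2, -0.3, 2.7]
gripper_width: 0.0641
```

```bash
python3 - <<'E'
from h import *
s=rep();print(s["moment"])
p=fix("scene"); cv2.imwrite("pics/s5.png",cv2.resize(p["frame"][140:310,240:410,::-1],None,fx=3.5,fy=3.5,interpolation=cv2.INTER_CUBIC));rep()
E
```

```text
t 7.15 tcp [ 0.5739 -0.1651  0.1547] st [ -49.8 -174.5  154.7] jaw ang st 90.09 F st [-4.24  0.08  2.69] w 0.0641
[-0.01221097  0.64672796 -0.01420158]
t 7.2 tcp [ 0.574  -0.1651  0.1547] st [ -49.6 -174.5  154.7] jaw ang st 90.09 F st [-3.33 -0.18  0.92] w 0.0642
```

View pics/s5.png

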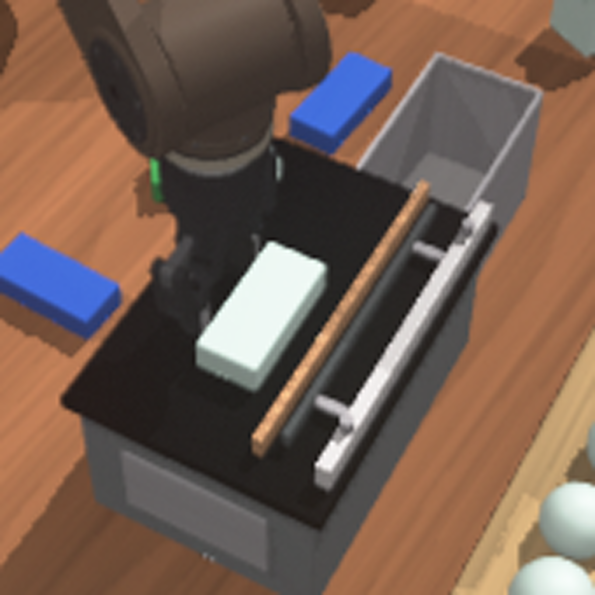

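Call:
play_rows(
  linear=[
    [0,0,0.1],
    [0,0,0.2],
    [0,0,0.3],
    [0,0,0.4],
    [0,0,0.5],
  ],
  yaw=[0,0,0,0,0],
  grip=[0.75,0.75,0.75,0.75,0.75],
)

```text
time: 7.62
tcp_pos: [0.5789, -0.1646, 0.1548]
tcp_rot: [43.2, 90.0, 48.8]
force: [-4.0, -1.1, 1.9]
gripper_width: 0.0642
```

Call:
play_rows(
  linear=[
    [0,0,0.1],
    [0,0,0.2],
    [0,0,0.3],
    [0,0,0.4],
  ],
  yaw=[0,0,0,0],
  grip=[0.75,0.75,0.75,0.75],
)

```text
time: 7.95
tcp_pos: [0.5828, -0.1642, 0.1548]
tcp_rot: [49.1, 90.0, 54.7]
force: [-3.8, 0.4, 2.6]
gripper_width: 0.0637
```

Call:
play_rows(
  linear=[
    [0,0,0.1],
    [0,0,0.2],
    [0,0,0.3],
  ],
  yaw=[0,0,0],
  grip=[0.75,0.75,0.75],
)

```text
time: 8.2
tcp_pos: [0.5858, -0.1639, 0.1548]
tcp_rot: [38.6, 90.0, 44.2]
force: [-4.3, -0.3, 2.0]
gripper_width: 0.0643
```

```bash
python3 - <<'E'
from h import *
s=rep();print(s["moment"])
p=fix("scene"); cv2.imwrite("pics/s6.png",cv2.resize(p["frame"][140:310,240:410,::-1],None,fx=3.5,fy=3.5,interpolation=cv2.INTER_CUBIC));rep()
E
```

```text
t 8.2 tcp [ 0.5858 -0.1639  0.1548] st [ -37.8 -174.5  154.8] jaw ang st 90.09 F st [-4.27  0.07  1.96] w 0.0643
[-0.03316943  0.6151199  -0.01972483]
t 8.25 tcp [ 0.586  -0.1639  0.1548] st [ -37.6 -174.5  154.8] jaw ang st 90.09 F st [-3.52 -0.01  1.77] w 0.0641
```

View pics/s6.png

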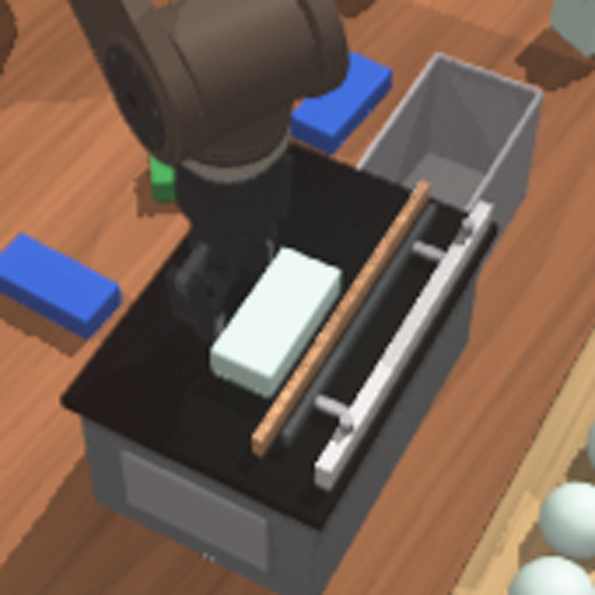

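Call:
play_rows(
  linear=[
    [0,0,0.1],
    [0,0,0.2],
    [0,0,0.3],
    [0,0,0.4],
  ],
  yaw=[0,0,0,0],
  grip=[0.75,0.75,0.75,0.75],
)

```text
time: 8.58
tcp_pos: [0.5898, -0.1635, 0.1548]
tcp_rot: [82.3, 90.0, 87.9]
force: [-4.1, -0.4, 2.5]
gripper_width: 0.0636
```

Call:
play_rows(
  linear=[
    [0,0,0.05],
    [0,0,0.1],
    [0,0,0.15],
  ],
  yaw=[0,0,0],
  grip=[0.75,0.75,0.75],
)

```text
time: 8.83
tcp_pos: [0.5912, -0.1634, 0.1548]
tcp_rot: [94.0, 90.0, 99.6]
force: [-4.4, -0.4, 0.6]
gripper_width: 0.064
```

```bash
python3 - <<'E'
from h import *
s=rep();print(s["moment"])
E
```

```text
t 8.83 tcp [ 0.5912 -0.1634  0.1548] st [ -32.4 -174.4  154.8] jaw ang st 90.09 F st [-4.44  0.02  0.55] w 0.064
[-0.06419117  0.62378116 -0.0143366 ]
```

Call:
play_rows(
  linear=[
    [0,0,0.05],
    [0,0,0.1],
    [0,0,0.15],
  ],
  yaw=[0,0,0],
  grip=[0.75,0.75,0.75],
)

```text
time: 9.08
tcp_pos: [0.5928, -0.1632, 0.1548]
tcp_rot: [14.9, 90.0, 20.6]
force: [-3.4, -1.0, 2.0]
gripper_width: 0.0639
```

```bash
python3 - <<'E'
from h import *
s=rep();print(s["moment"])
E
```

```text
t 9.08 tcp [ 0.5928 -0.1632  0.1548] st [ -30.8 -174.5  154.8] jaw ang st 90.09 F st [-3.5  -0.63  1.99] w 0.0639
[-0.06604907  0.64679274  0.00279924]
```

Still only friction (about 4.2 N); continue feeling.

Call:
play_rows(
  linear=[
    [0,0,0.05],
    [0,0,0.1],
    [0,0,0.15],
  ],
  yaw=[0,0,0],
  grip=[0.75,0.75,0.75],
)

```text
time: 9.33
tcp_pos: [0.5942, -0.1631, 0.1548]
tcp_rot: [49.0, 90.0, 54.6]
force: [-5.2, -0.4, 1.6]
gripper_width: 0.0642
```

Call:
play_rows(
  linear=[
    [0,0,0.05],
    [0,0,0.1],
  ],
  yaw=[0,0],
  grip=[0.75,0.75],
)

```text
time: 9.5
tcp_pos: [0.5952, -0.163, 0.1548]
tcp_rot: [72.1, 90.0, 77.7]
force: [-3.9, -0.4, 2.0]
gripper_width: 0.0643
```

Call:
play_rows(
  linear=[
    [0,0,0.05],
    [0,0,0.1],
  ],
  yaw=[0,0],
  grip=[0.75,0.75],
)

```text
time: 9.67
tcp_pos: [0.5961, -0.1629, 0.1548]
tcp_rot: [147.8, 90.0, 153.5]
force: [-6.0, -0.8, 3.5]
gripper_width: 0.0636
```

```bash
python3 - <<'E'
from h import *
p=fix("scene"); cv2.imwrite("pics/s7.png",cv2.resize(p["frame"][180:270,280:370,::-1],None,fx=6,fy=6,interpolation=cv2.INTER_CUBIC));s=rep();print(s["moment"])
E
```

```text
t 9.72 tcp [ 0.5961 -0.1629  0.1548] st [ -27.5 -174.4  154.8] jaw ang st 90.08 F st [-4.9  -0.54  1.7 ] w 0.0642
[-0.07078883  0.7545615  -0.12198448]
```

View pics/s7.png

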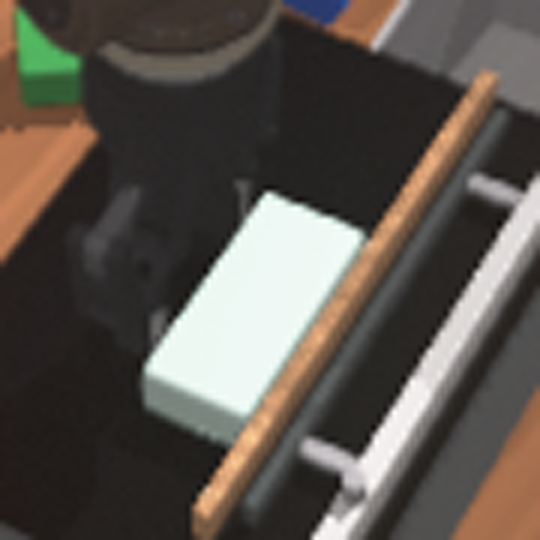

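The bar is touching the strip: the gap has closed and the moment has risen. I'll press on in half-millimetre steps.

Call:
play_rows(
  linear=[
    [0,0,0.05],
    [0,0,0.05],
  ],
  yaw=[0,0],
  grip=[0.75,0.75],
)

```text
time: 9.88
tcp_pos: [0.5963, -0.1628, 0.1548]
tcp_rot: [159.4, 89.9, 165.0]
force: [-5.9, -1.6, 3.1]
gripper_width: 0.0642
```

```bash
python3 - <<'E'
from h import *
s=rep();print(s["moment"])
E
```

```text
t 9.88 tcp [ 0.5963 -0.1628  0.1548] st [ -27.2 -174.4  154.8] jaw ang st 90.07 F st [-6.04 -1.04  3.09] w 0.0642
[-0.15149699  1.0224727  -0.1405095 ]
```

Call:
play_rows(
  linear=[
    [0,0,0.05],
    [0,0,0.05],
  ],
  yaw=[0,0],
  grip=[0.75,0.75],
)

```text
time: 10.05
tcp_pos: [0.5966, -0.1628, 0.1548]
tcp_rot: [162.8, 89.9, 168.4]
force: [-8.3, -1.2, 4.7]
gripper_width: 0.0638
```

```bash
python3 - <<'E'
from h import *
s=rep();print(s["moment"])
E
```

```text
t 10.05 tcp [ 0.5966 -0.1628  0.1548] st [ -27.  -174.4  154.8] jaw ang st 90.07 F st [-8.39 -0.39  4.69] w 0.0638
[-0.14901464  1.25734103 -0.15238674]
```

Call:
play_rows(
  linear=[
    [0,0,0.03],
    [0,0,0.03],
    [0,0,0.03],
    [0,0,0.03],
    [0,0,0.03],
  ],
  yaw=[0,0,0,0,0],
  grip=[0.75,0.75,0.75,0.75,0.75],
)

```text
time: 10.47
tcp_pos: [0.5967, -0.1628, 0.1548]
tcp_rot: [161.7, 89.9, 167.3]
force: [-8.7, -0.6, 4.8]
gripper_width: 0.0641
```

```bash
python3 - <<'E'
from h import *
s=rep();print(s["moment"])
p=fix("scene"); cv2.imwrite("pics/s8.png",cv2.resize(p["frame"][180:270,280:370,::-1],None,fx=6,fy=6,interpolation=cv2.INTER_CUBIC));s=rep();print(s["moment"])
p=fix("side"); cv2.imwrite("pics/sd8.png",cv2.resize(p["frame"][140:250,320:430,::-1],None,fx=5,fy=5,interpolation=cv2.INTER_CUBIC));s=rep();print(s["moment"])
E
```

```text
t 10.47 tcp [ 0.5967 -0.1628  0.1548] st [ -26.9 -174.4  154.8] jaw ang st 90.06 F st [-8.7   0.29  4.78] w 0.0641
[-0.22051934  1.40269544 -0.19070554]
t 10.52 tcp [ 0.5967 -0.1627  0.1548] st [ -26.9 -174.4  154.8] jaw ang st 90.07 F st [-9.51  0.39  5.17] w 0.064
[-0.24692351  1.4302149  -0.20931481]
t 10.57 tcp [ 0.5967 -0.1627  0.1548] st [ -26.9 -174.4  154.8] jaw ang st 90.07 F st [-9.81  0.17  3.82] w 0.0646
[-0.20573657  1.42414501 -0.23852038]
```

View pics/s8.png

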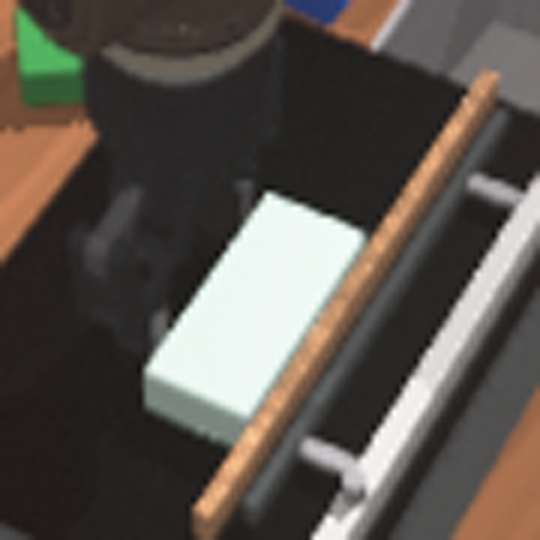

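View pics/sd8.png

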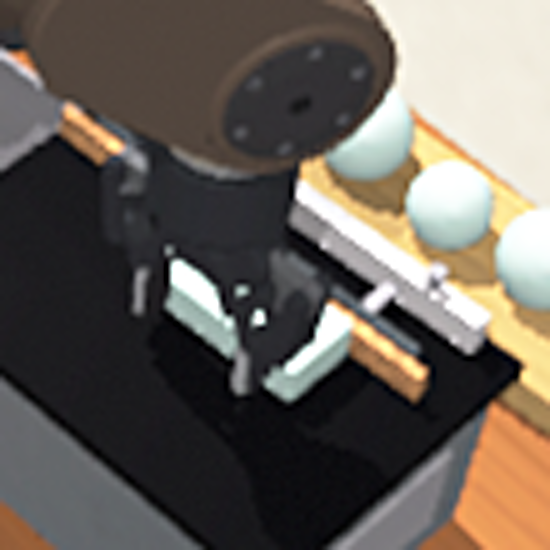

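Force is about 9.5 N in total, so about 5 N on the strip. The moment shows the load leaning to the rear (-y) finger. I'll turn the tool slightly clockwise to even it out.

Call:
play_rows(
  linear=[
    [0,0,0],
    [0,0,0],
  ],
  yaw=[0.003,0.006],
  grip=[0.75,0.75],
)

```text
time: 10.73
tcp_pos: [0.5968, -0.1626, 0.1547]
tcp_rot: [156.0, 89.9, 161.3]
force: [-7.7, 0.6, 3.8]
gripper_width: 0.064
```

```bash
python3 - <<'E'
from h import *
s=rep();print(s["moment"])
E
```

```text
t 10.73 tcp [ 0.5968 -0.1626  0.1547] st [ -26.7 -174.2  154.7] jaw ang st 89.75 F st [-7.6   1.38  3.76] w 0.064
[0.21448278 1.24011368 0.34618796]
```

Call:
play_rows(
  linear=[
    [0,0,0],
    [0,0,0],
    [0,0,0],
  ],
  yaw=[-0.003,-0.004,-0.004],
  grip=[0.75,0.75,0.75],
)

```text
time: 10.98
tcp_pos: [0.5968, -0.1626, 0.1547]
tcp_rot: [155.2, 89.9, 160.6]
force: [-8.3, 0.4, 2.7]
gripper_width: 0.064
```

```bash
python3 - <<'E'
from h import *
s=rep();print(s["moment"])
E
```

```text
t 10.98 tcp [ 0.5968 -0.1626  0.1547] st [ -26.7 -174.3  154.7] jaw ang st 89.95 F st [-8.2   1.17  2.71] w 0.064
[-0.12834928  1.22053794 -0.31442909]
```

Call:
play_rows(
  linear=[
    [0,0,0.01],
    [0,0,0.02],
    [0,0,0.03],
    [0,0,0.03],
    [0,0,0.03],
  ],
  yaw=[0.001,0.002,0.002,0.002,0.002],
  grip=[0.75,0.75,0.75,0.75,0.75],
)

```text
time: 11.4
tcp_pos: [0.5968, -0.1626, 0.1547]
tcp_rot: [162.2, 89.9, 167.6]
force: [-10.4, -0.9, 5.4]
gripper_width: 0.0642
```

```bash
python3 - <<'E'
from h import *
s=rep();print(s["moment"])
E
```

```text
t 11.4 tcp [ 0.5968 -0.1626  0.1547] st [ -26.7 -174.2  154.7] jaw ang st 89.86 F st [-10.43   0.13   5.42] w 0.0642
[-0.13764293  1.47448594 -0.05604761]
```

Force is now 10.4 N with the moment centred, so the bar is snug and square, and it has been held for over 0.4 s. I'll hold briefly, then retreat.

Call:
play_rows(
  linear=[
    [0,0,0],
    [0,0,0],
    [0,0,0],
  ],
  yaw=[0,0,0],
  grip=[0.75,0.75,0.75],
)

```text
time: 11.65
tcp_pos: [0.5968, -0.1626, 0.1547]
tcp_rot: [161.1, 89.9, 166.6]
force: [-10.4, -0.1, 4.5]
gripper_width: 0.0641
```

Call:
play_rows(
  linear=[
    [0,0,-0.1],
    [0,0,-0.3],
    [0,0,-0.8],
    [0,0,-1.5],
    [0,0,-2],
  ],
  yaw=[0,0,0,0,0],
  grip=[0.75,0.75,0.75,0.75,0.75],
)

```text
time: 12.07
tcp_pos: [0.5772, -0.1646, 0.1547]
tcp_rot: [10.3, 90.0, 15.7]
force: [-0.3, 0.8, -0.0]
gripper_width: 0.0641
```

Call:
play_rows(
  linear=[
    [-1.5,0,0],
    [-3.5,0,0],
    [-5.5,0,0],
    [-7,-1,0],
    [-7,-3,0],
  ],
  yaw=[0,0,0,0,0.1],
  grip=[0.75,0.75,0.75,0.75,0.75],
)

```text
time: 12.48
tcp_pos: [0.5813, -0.1938, 0.2284]
tcp_rot: [-19.3, 89.7, -19.5]
force: [0.5, -0.6, 0.3]
gripper_width: 0.0643
```

```bash
python3 - <<'E'
from h import *
s=rep(s2w(8,-265,225),-0.14);print(s["joint_positions"].round(1))
E
```

```text
t 12.48 tcp [ 0.5813 -0.1938  0.2284] st [ -45.2 -203.8  228.4] jaw ang st 84.31 F st [ 0.48 -0.62  0.29] w 0.0643
shift cm [ 0.37 -5.56  5.9 ]
yaw rad 1.4739
[ -24.6   27.2   91.5    0.    61.  -114.5]
```

Call:
play_rows(
  linear=[
    [0,-2,1.5],
    [0,-4,3],
    [0,-5,4.5],
    [0,-5.5,5.9],
    [0,-5.5,5.9],
  ],
  yaw=[0.12,0.24,0.36,0.48,0.6],
  grip=[0.12,0.12,0.12,0.12,0.12],
)

```text
time: 12.9
tcp_pos: [0.6406, -0.2512, 0.2242]
tcp_rot: [20.2, 90.0, -14.9]
force: [1.2, 0.8, -0.5]
gripper_width: 0.0103
```

Call:
play_rows(
  linear=[
    [0,0,0],
    [0,0,0],
    [0,0,0],
    [0,0,0],
    [0,0,0],
  ],
  yaw=[0.12,0.24,0.36,0.48,0.6],
  grip=[0.12,0.12,0.12,0.12,0.12],
)

```text
time: 13.32
tcp_pos: [0.639, -0.2499, 0.2248]
tcp_rot: [78.5, 90.0, 9.1]
force: [0.2, -0.3, -0.3]
gripper_width: 0.0104
```

```bash
python3 - <<'E'
from h import *
s=rep(s2w(8,-265,225),-0.14);print(s["joint_positions"].round(1))
E
```

```text
t 13.32 tcp [ 0.639  -0.2499  0.2248] st [   6.8 -265.2  224.8] jaw ang st 15.02 F st [ 0.15 -0.35 -0.32] w 0.0104
shift cm [-0.02  0.12  0.01]
yaw rad 0.2647
[-26.9  33.6  80.3   0.   66.1 -47.4]
```

Call:
play_rows(
  linear=[
    [0,0,0],
    [0,0,0],
    [0,0,0],
    [0,0,0],
  ],
  yaw=[0.12,0.24,0.26,0.26],
  grip=[0.12,0.12,0.12,0.12],
)

```text
time: 13.65
tcp_pos: [0.6391, -0.2499, 0.2248]
tcp_rot: [99.2, 90.0, 15.3]
force: [1.1, 0.4, -0.0]
gripper_width: 0.0098
```

```bash
python3 - <<'E'
from h import *
import pickle
s=rep(s2w(8,-262,160),-0.14)
p=fix("wrist"); pickle.dump(p,open("w9.pkl","wb")); cv2.imwrite("pics/w9.png",p["frame"][:,:,::-1])
p=fix("scene"); pickle.dump(p,open("s9.pkl","wb"));cv2.imwrite("pics/s9.png",cv2.resize(p["frame"][180:270,280:370,::-1],None,fx=6,fy=6,interpolation=cv2.INTER_CUBIC))
p=fix("side"); pickle.dump(p,open("sd9.pkl","wb"));cv2.imwrite("pics/sd9.png",cv2.resize(p["frame"][140:250,320:430,::-1],None,fx=5,fy=5,interpolation=cv2.INTER_CUBIC))
E
```

```text
t 13.65 tcp [ 0.6391 -0.2499  0.2248] st [   7.  -265.2  224.8] jaw ang st 0.58 F st [ 1.1   0.29 -0.01] w 0.0098
shift cm [ 6.48  0.11 -0.32]
yaw rad 0.0125
```

View pics/s9.png

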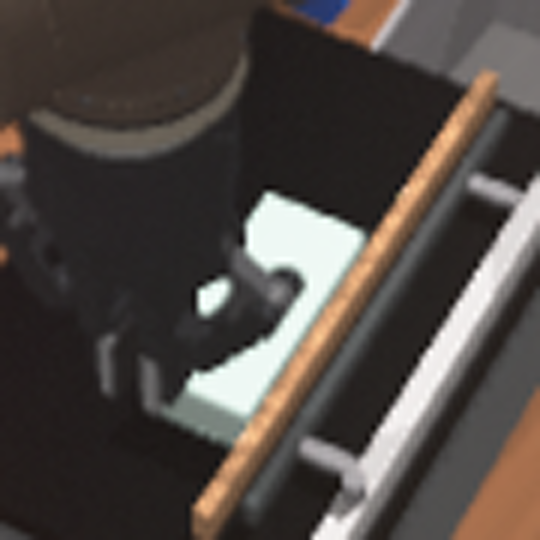

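View pics/w9.png

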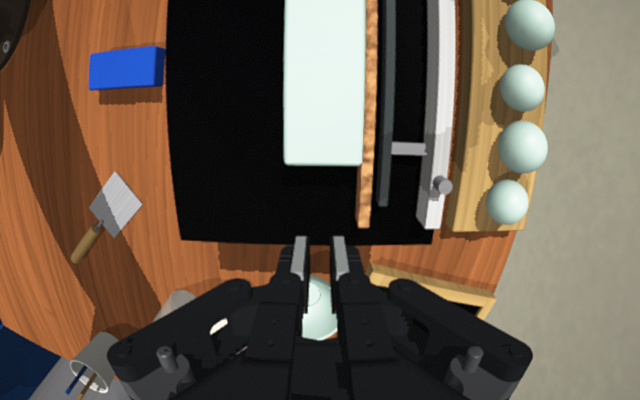

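View pics/sd9.png

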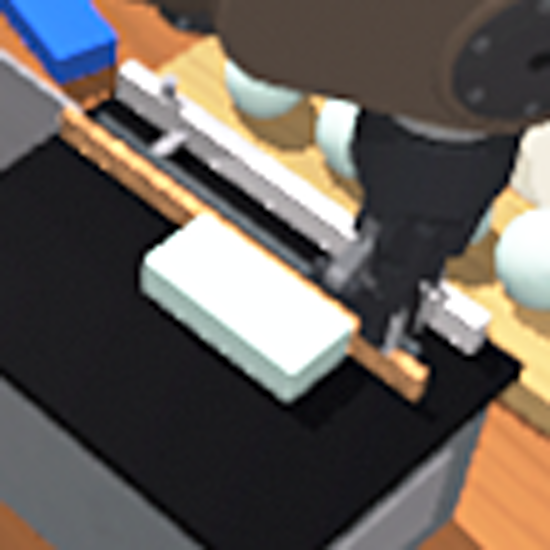

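The wrist view shows the bar's rear edge at (285..362, 163), flush against the cork strip at column ~364.

```bash
cat >> h.py <<'E'
def wz(p,uv,z):
    t,M=cam(p);uv=np.array(uv,float)
    d=uv-[p["cx"],p["cy"]];r=np.hypot(*d.T);th=r/p["fx"]
    v=np.c_[d[:,0]/r*np.sin(th),-d[:,1]/r*np.sin(th),-np.cos(th)]@M.T
    W=t+v*((z-t[2])/v[:,2])[:,None]; return np.array([w2s(w) for w in W]).round(1)[:,:2]
E
python3 - <<'E'
from h import *
import pickle
p=pickle.load(open("w9.pkl","rb"))
print(wz(p,[[285,162],[362,164],[366,2],[284,2]],.178)); print(wz(p,[[359,226],[367,5],[366,100]],.172)); print(wz(p,[[182,240],[168,100],[432,243]],.15))
rep()
E
```

```text
[[ -16.1 -227.9]
 [  32.3 -228.7]
 [  32.8 -126. ]
 [ -17.  -126.9]]
[[  33.3 -273.7]
 [  34.3 -126.1]
 [  34.3 -188.5]]
[[-109.5 -299.6]
 [-108.7 -184.9]
 [  98.9 -299.3]]
t 13.8 tcp [ 0.6393 -0.2499  0.2248] st [   7.1 -265.2  224.8] jaw ang st 0.64 F st [ 0.02 -0.2  -0.3 ] w 0.01
```

Call:
play_rows(
  linear=[
    [1.5,0.2,-0.5],
    [3.5,0.2,-1],
    [5,0.2,-1.3],
    [6.2,0.2,-1.5],
    [6.7,0.2,-1.5],
  ],
  yaw=[0.013,0.013,0.013,0.013,0.013],
  grip=[0.12,0.12,0.12,0.12,0.12],
)

```text
time: 14.22
tcp_pos: [0.6393, -0.2341, 0.156]
tcp_rot: [-124.7, 89.9, 150.7]
force: [-0.2, 0.4, -0.0]
gripper_width: 0.0102
```

```bash
python3 - <<'E'
from h import *
s=rep(s2w(9,-241,158),-0.14);print(s["moment"])
p=fix("side"); cv2.imwrite("pics/sd10.png",cv2.resize(p["frame"][140:250,320:430,::-1],None,fx=5,fy=5,interpolation=cv2.INTER_CUBIC));s=rep(s2w(9,-241,158),-0.14)
E
```

```text
t 14.22 tcp [ 0.6393 -0.2341  0.156 ] st [   8.6 -249.5  156. ] jaw ang st -0.17 F st [-0.19  0.4  -0.01] w 0.0102
shift cm [-0.2   0.03 -0.85]
yaw rad -0.0006
[ 0.00068677 -0.01337289 -0.00830884]
t 14.27 tcp [ 0.6393 -0.2344  0.156 ] st [   8.7 -249.8  156. ] jaw ang st -0.19 F st [-1.07  0.47 -0.73] w 0.0102
shift cm [-0.2   0.03 -0.88]
yaw rad -0.001
```

View pics/sd10.png

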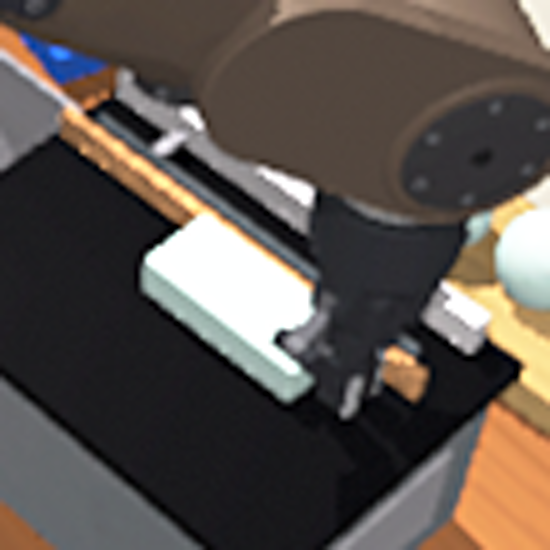

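Call:
play_rows(
  linear=[
    [0,0,-0.2],
    [0,0,-0.4],
    [0,0,-0.6],
    [0,0,-0.8],
    [0,0,-0.9],
  ],
  yaw=[0,0,0,0,0],
  grip=[0.12,0.12,0.12,0.12,0.12],
)

```text
time: 14.68
tcp_pos: [0.6391, -0.2258, 0.1585]
tcp_rot: [43.4, 89.9, -41.3]
force: [-0.5, -4.6, 0.1]
gripper_width: 0.0103
```

Call:
play_rows(
  linear=[
    [0,0,-0.1],
    [0,0,-0.2],
    [0,0,-0.3],
    [0,0,-0.4],
    [0,0,-0.5],
  ],
  yaw=[0,0,0,0,0],
  grip=[0.12,0.12,0.12,0.12,0.12],
)

```text
time: 15.1
tcp_pos: [0.6387, -0.2217, 0.1585]
tcp_rot: [29.5, 89.9, -55.2]
force: [-1.7, -5.6, 2.5]
gripper_width: 0.0103
```

```bash
python3 - <<'E'
from h import *
s=rep(s2w(9,-241,158),-0.14);print(s["moment"])
E
```

```text
t 15.1 tcp [ 0.6387 -0.2217  0.1585] st [   9.2 -237.1  158.5] jaw ang st -0.27 F st [-2.2  -5.45  2.46] w 0.0103
shift cm [ 0.05 -0.02  0.39]
yaw rad -0.0023
[-0.91826329  0.19464848  0.07229836]
```

Call:
play_rows(
  linear=[
    [0,0,-0.15],
    [0,0,-0.3],
    [0,0,-0.45],
    [0,0,-0.6],
    [0,0,-0.8],
  ],
  yaw=[0,0,0,0,0],
  grip=[0.12,0.12,0.12,0.12,0.12],
)

```text
time: 15.52
tcp_pos: [0.6379, -0.2138, 0.1585]
tcp_rot: [28.8, 89.9, -55.9]
force: [-1.7, -5.3, 2.3]
gripper_width: 0.0104
```

Call:
play_rows(
  linear=[
    [0,0,-0.2],
    [0,0,-0.4],
    [0,0,-0.6],
    [0,0,-0.8],
    [0,0,-1],
  ],
  yaw=[0,0,0,0,0],
  grip=[0.12,0.12,0.12,0.12,0.12],
)

```text
time: 15.93
tcp_pos: [0.637, -0.2038, 0.1585]
tcp_rot: [28.9, 89.9, -55.8]
force: [-1.2, -6.4, 2.4]
gripper_width: 0.0105
```

```bash
python3 - <<'E'
from h import *
import pickle
s=rep(s2w(9,-241,158),-0.14);print(s["moment"])
p=fix("side"); cv2.imwrite("pics/sd11.png",cv2.resize(p["frame"][110:240,280:430,::-1],None,fx=5,fy=5,interpolation=cv2.INTER_CUBIC))
p=fix("wrist"); pickle.dump(p,open("w11.pkl","wb")); cv2.imwrite("pics/w11.png",p["frame"][:,:,::-1])
rep()
E
```

```text
t 15.93 tcp [ 0.637  -0.2038  0.1585] st [   9.3 -219.1  158.5] jaw ang st -0.28 F st [-1.83 -6.29  2.39] w 0.0105
shift cm [ 0.05 -0.02  2.19]
yaw rad -0.0024
[-0.91993236  0.23123471  0.01354402]
t 16.03 tcp [ 0.6369 -0.2034  0.1585] st [   9.3 -218.7  158.5] jaw ang st -0.26 F st [-1.46 -4.18  3.84] w 0.0101
```

View pics/w11.png

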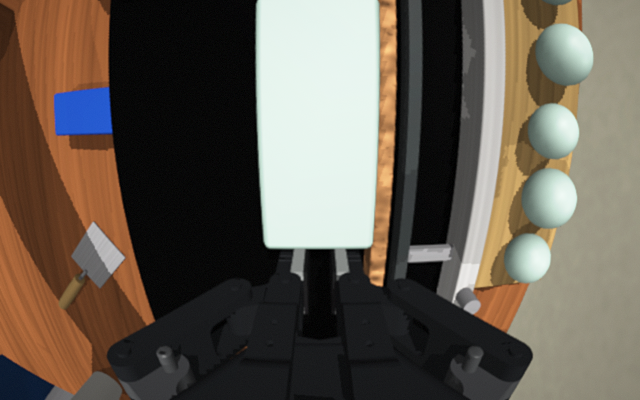

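View pics/sd11.png

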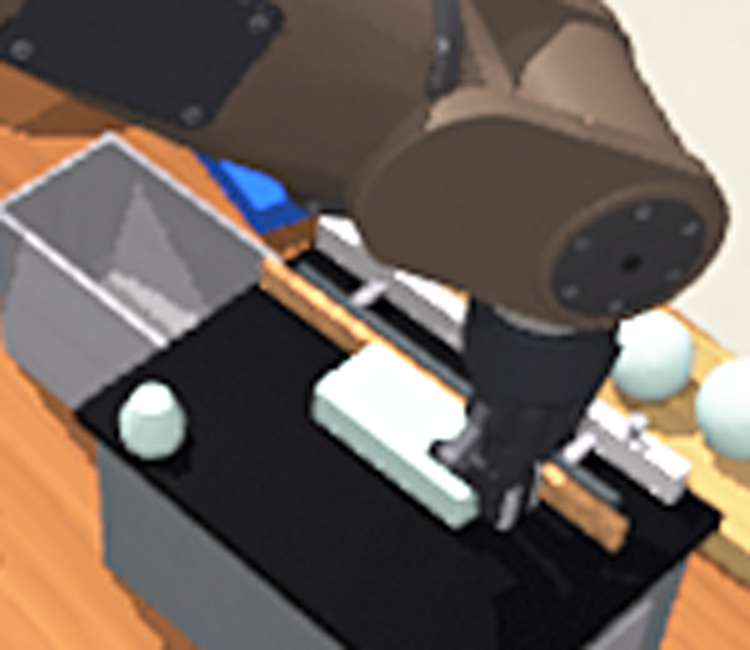

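Pictures show the bar square and flush on the cork and the cone untouched. Continue at about 36 mm/s.

Call:
play_rows(
  linear=[
    [0,0,-0.2],
    [0,0,-0.45],
    [0,0,-0.75],
    [0,0,-1.05],
    [0,0,-1.35],
  ],
  yaw=[0,0,0,0,0],
  grip=[0.12,0.12,0.12,0.12,0.12],
)

```text
time: 16.45
tcp_pos: [0.6357, -0.1903, 0.1585]
tcp_rot: [30.4, 89.9, -54.4]
force: [-1.4, -7.0, 2.8]
gripper_width: 0.0104
```

Call:
play_rows(
  linear=[
    [0,0,-0.3],
    [0,0,-0.6],
    [0,0,-0.9],
    [0,0,-1.2],
    [0,0,-1.5],
  ],
  yaw=[0,0,0,0,0],
  grip=[0.12,0.12,0.12,0.12,0.12],
)

```text
time: 16.87
tcp_pos: [0.6344, -0.1753, 0.1585]
tcp_rot: [29.7, 89.9, -55.0]
force: [-1.1, -6.6, 4.0]
gripper_width: 0.01
```

Call:
play_rows(
  linear=[
    [0,0,-0.3],
    [0,0,-0.6],
    [0,0,-0.9],
    [0,0,-1.2],
    [0,0,-1.5],
  ],
  yaw=[0,0,0,0,0],
  grip=[0.12,0.12,0.12,0.12,0.12],
)

```text
time: 17.28
tcp_pos: [0.633, -0.1604, 0.1585]
tcp_rot: [28.2, 89.9, -56.5]
force: [-1.7, -6.6, 4.0]
gripper_width: 0.0103
```

```bash
python3 - <<'E'
from h import *
s=rep();print(s["moment"])
p=fix("wrist"); cv2.imwrite("pics/w12.png",p["frame"][:,:,::-1]); rep()
E
```

```text
t 17.28 tcp [ 0.633  -0.1604  0.1585] st [   9.5 -175.5  158.5] jaw ang st -0.27 F st [-2.36 -6.43  3.98] w 0.0103
[-1.0501003   0.2733668   0.07045669]
t 17.33 tcp [ 0.6329 -0.1598  0.1585] st [   9.5 -175.   158.5] jaw ang st -0.26 F st [-1.82 -5.18  3.38] w 0.0099
```

View pics/w12.png

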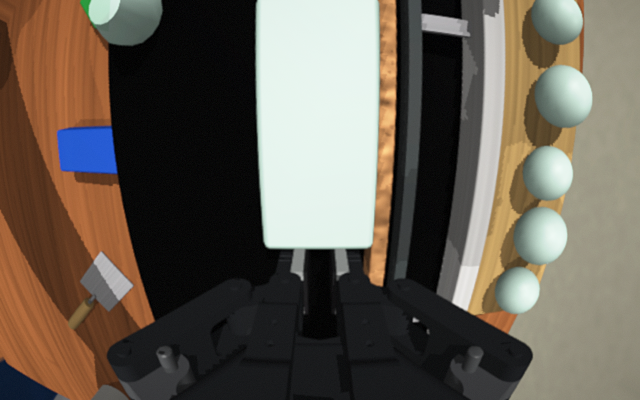

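Call:
play_rows(
  linear=[
    [0,0,-0.25],
    [0,0,-0.5],
    [0,0,-0.8],
    [0,0,-1.1],
    [0,0,-1.4],
  ],
  yaw=[0,0,0,0,0],
  grip=[0.12,0.12,0.12,0.12,0.12],
)

```text
time: 17.75
tcp_pos: [0.6317, -0.1465, 0.1585]
tcp_rot: [28.6, 89.9, -56.1]
force: [-1.4, -7.5, 3.0]
gripper_width: 0.0104
```

Call:
play_rows(
  linear=[
    [0,0,-0.3],
    [0,0,-0.6],
    [0,0,-0.9],
    [0,0,-1.2],
    [0,0,-1.5],
  ],
  yaw=[0,0,0,0,0],
  grip=[0.12,0.12,0.12,0.12,0.12],
)

```text
time: 18.17
tcp_pos: [0.6303, -0.1315, 0.1585]
tcp_rot: [28.4, 89.9, -56.3]
force: [-2.4, -6.6, 3.7]
gripper_width: 0.0102
```

Call:
play_rows(
  linear=[
    [0,0,-0.3],
    [0,0,-0.6],
    [0,0,-0.9],
    [0,0,-1.2],
    [0,0,-1.5],
  ],
  yaw=[0,0,0,0,0],
  grip=[0.12,0.12,0.12,0.12,0.12],
)

```text
time: 18.58
tcp_pos: [0.6289, -0.1165, 0.1584]
tcp_rot: [27.6, 89.9, -57.1]
force: [-1.1, -7.4, 3.9]
gripper_width: 0.0104
```

Call:
play_rows(
  linear=[
    [0,0,-0.3],
    [0,0,-0.6],
    [0,0,-0.9],
    [0,0,-1.2],
    [0,0,-1.5],
  ],
  yaw=[0,0,0,0,0],
  grip=[0.12,0.12,0.12,0.12,0.12],
)

```text
time: 19.0
tcp_pos: [0.6275, -0.1016, 0.1585]
tcp_rot: [26.1, 89.9, -58.7]
force: [-2.2, -6.8, 3.8]
gripper_width: 0.0103
```

Call:
play_rows(
  linear=[
    [0,0,-0.3],
    [0,0,-0.6],
    [0,0,-0.9],
    [0,0,-1.2],
    [0,0,-1.5],
  ],
  yaw=[0,0,0,0,0],
  grip=[0.12,0.12,0.12,0.12,0.12],
)

```text
time: 19.42
tcp_pos: [0.6261, -0.0867, 0.1584]
tcp_rot: [23.8, 89.9, -60.9]
force: [-1.8, -8.0, 5.3]
gripper_width: 0.0102
```

```bash
python3 - <<'E'
from h import *
s=rep();print(s["moment"],s["joint_positions"].round(1))
p=fix("wrist"); cv2.imwrite("pics/w13.png",p["frame"][:,:,::-1]); 
p=fix("scene"); cv2.imwrite("pics/s13.png",cv2.resize(p["frame"][140:290,270:420,::-1],None,fx=4,fy=4,interpolation=cv2.INTER_CUBIC)); rep()
E
```

```text
t 19.42 tcp [ 0.6261 -0.0867  0.1584] st [   9.8 -101.5  158.4] jaw ang st -0.27 F st [-2.52 -7.76  5.25] w 0.0102
[-1.153639    0.33642802  0.03197419] [-13.8  33.   92.7  -0.1  54.2 -19.1]
t 19.52 tcp [ 0.6261 -0.0862  0.1584] st [   9.8 -101.   158.4] jaw ang st -0.26 F st [-0.82 -3.56  3.15] w 0.0102
```

View pics/w13.png

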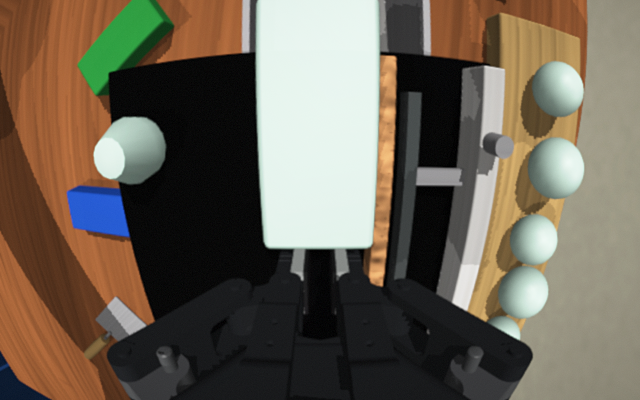

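View pics/s13.png

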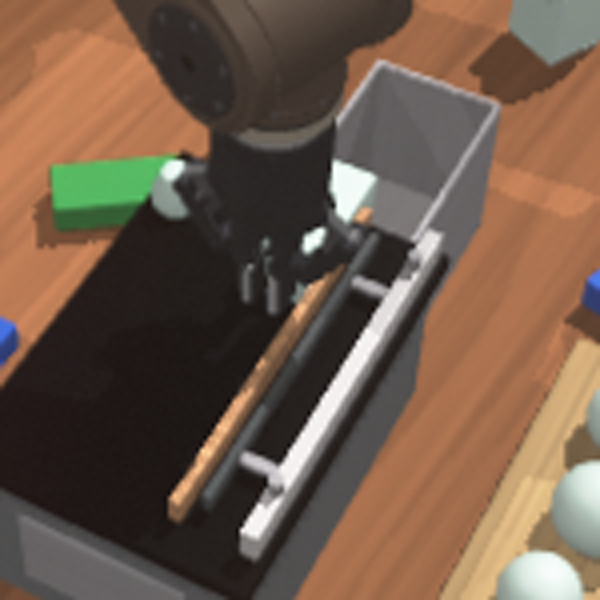

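Call:
play_rows(
  linear=[
    [0,0,-0.25],
    [0,0,-0.5],
    [0,0,-0.8],
    [0,0,-1.1],
    [0,0,-1.4],
  ],
  yaw=[0,0,0,0,0],
  grip=[0.12,0.12,0.12,0.12,0.12],
)

```text
time: 19.93
tcp_pos: [0.6248, -0.0727, 0.1584]
tcp_rot: [23.9, 89.9, -60.8]
force: [-1.0, -7.0, 4.9]
gripper_width: 0.0101
```

Call:
play_rows(
  linear=[
    [0,0,-0.3],
    [0,0,-0.6],
    [0,0,-0.9],
    [0,0,-1.2],
    [0,0,-1.5],
  ],
  yaw=[0,0,0,0,0],
  grip=[0.12,0.12,0.12,0.12,0.12],
)

```text
time: 20.35
tcp_pos: [0.6235, -0.0577, 0.1584]
tcp_rot: [25.5, 89.9, -59.3]
force: [-1.9, -8.5, 4.6]
gripper_width: 0.01
```

```bash
python3 - <<'E'
from h import *
s=rep();print(s["moment"],s["joint_positions"].round(1))
p=fix("side"); cv2.imwrite("pics/sd14.png",cv2.resize(p["frame"][100:230,260:410,::-1],None,fx=4,fy=4,interpolation=cv2.INTER_CUBIC)); rep()
E
```

```text
t 20.35 tcp [ 0.6235 -0.0577  0.1584] st [  9.9 -72.4 158.4] jaw ang st -0.27 F st [-2.75 -8.22  4.61] w 0.01
[-1.16969411  0.28183861  0.03830702] [-11.3  32.6  93.6  -0.1  53.8 -16.5]
t 20.4 tcp [ 0.6234 -0.0572  0.1584] st [  9.9 -71.9 158.4] jaw ang st -0.26 F st [-1.87 -5.76  3.86] w 0.0103
```

View pics/sd14.png

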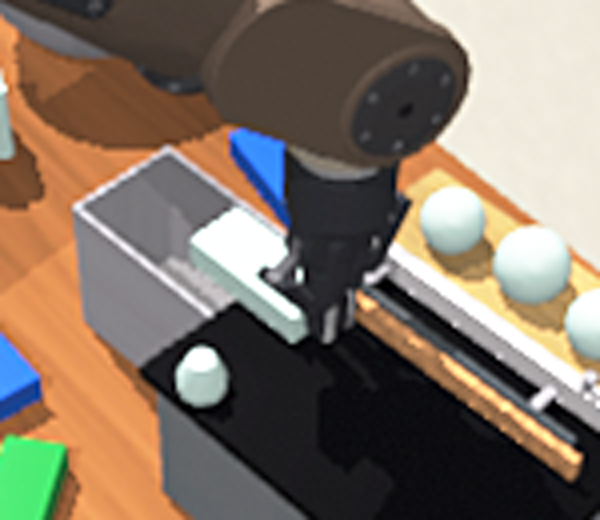

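The bar juts half over the lip, still square, and the cone stands clear. Push on.

Call:
play_rows(
  linear=[
    [0,0,-0.2],
    [0,0,-0.4],
    [0,0,-0.6],
    [0,0,-0.8],
    [0,0,-1.0],
  ],
  yaw=[0,0,0,0,0],
  grip=[0.12,0.12,0.12,0.12,0.12],
)

```text
time: 20.82
tcp_pos: [0.6225, -0.0478, 0.1584]
tcp_rot: [24.8, 89.9, -59.9]
force: [-2.2, -7.0, 4.9]
gripper_width: 0.0105
```

```bash
python3 - <<'E'
from h import *
s=rep();print(s["moment"])
p=fix("side"); cv2.imwrite("pics/sd15.png",cv2.resize(p["frame"][100:230,260:410,::-1],None,fx=4,fy=4,interpolation=cv2.INTER_CUBIC)); rep()
E
```

```text
t 20.82 tcp [ 0.6225 -0.0478  0.1584] st [ 10.  -62.4 158.4] jaw ang st -0.27 F st [-2.88 -6.78  4.94] w 0.0105
[-1.16824164  0.38802564  0.0357081 ]
t 20.87 tcp [ 0.6225 -0.0475  0.1584] st [ 10.  -62.1 158.4] jaw ang st -0.26 F st [-2.29 -6.26  4.67] w 0.0103
```

View pics/sd15.png

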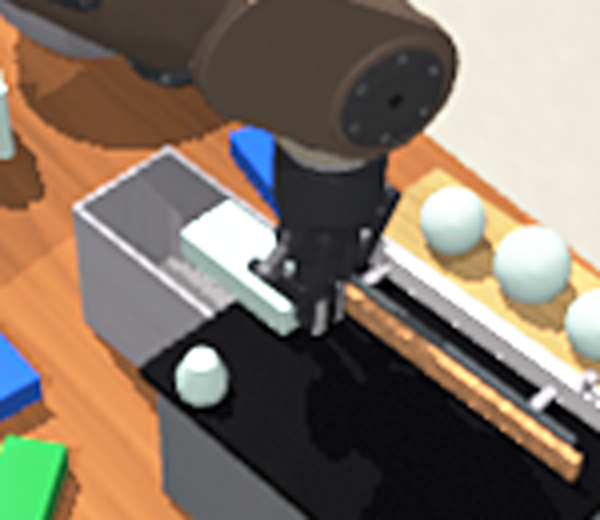

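Call:
play_rows(
  linear=[
    [0,0,-0.25],
    [0,0,-0.5],
    [0,0,-0.75],
    [0,0,-1.0],
    [0,0,-1.25],
  ],
  yaw=[0,0,0,0,0],
  grip=[0.12,0.12,0.12,0.12,0.12],
)

```text
time: 21.28
tcp_pos: [0.6214, -0.0355, 0.1585]
tcp_rot: [25.1, 89.9, -59.6]
force: [-2.2, -9.3, 5.8]
gripper_width: 0.0098
```

```bash
python3 - <<'E'
from h import *
s=rep();print(s["moment"])
p=fix("side"); cv2.imwrite("pics/sd16.png",cv2.resize(p["frame"][100:230,260:410,::-1],None,fx=4,fy=4,interpolation=cv2.INTER_CUBIC)); rep()
E
```

```text
t 21.28 tcp [ 0.6214 -0.0355  0.1585] st [ 10.  -50.1 158.5] jaw ang st -0.27 F st [-3.06 -9.    5.83] w 0.0098
[-1.42081796  0.36030506  0.04589426]
t 21.33 tcp [ 0.6214 -0.0351  0.1585] st [ 10.1 -49.7 158.5] jaw ang st -0.26 F st [-2.85 -6.82  5.55] w 0.0104
```

View pics/sd16.png

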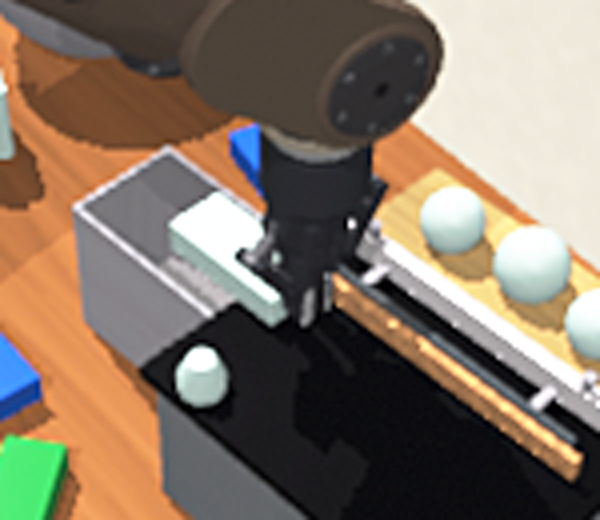

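Call:
play_rows(
  linear=[
    [0,0,-0.3],
    [0,0,-0.6],
    [0,0,-0.9],
    [0,0,-1.2],
    [0,0,-1.5],
  ],
  yaw=[0,0,0,0,0],
  grip=[0.12,0.12,0.12,0.12,0.12],
)

```text
time: 21.75
tcp_pos: [0.6204, -0.0202, 0.1587]
tcp_rot: [63.6, 89.9, -21.2]
force: [0.7, -1.1, 2.1]
gripper_width: 0.0101
```

```bash
python3 - <<'E'
from h import *
s=rep();print(s["moment"])
p=fix("side"); cv2.imwrite("pics/sd17.png",cv2.resize(p["frame"][100:230,260:410,::-1],None,fx=4,fy=4,interpolation=cv2.INTER_CUBIC)); rep()
E
```

```text
t 21.75 tcp [ 0.6204 -0.0202  0.1587] st [ 10.5 -34.7 158.7] jaw ang st -0.29 F st [ 0.56 -1.16  2.14] w 0.0101
[-0.16340892 -0.03118485 -0.04868116]
t 21.8 tcp [ 0.6201 -0.0192  0.1583] st [ 10.3 -33.8 158.3] jaw ang st -0.28 F st [-0.53  0.59 -0.13] w 0.0103
```

View pics/sd17.png

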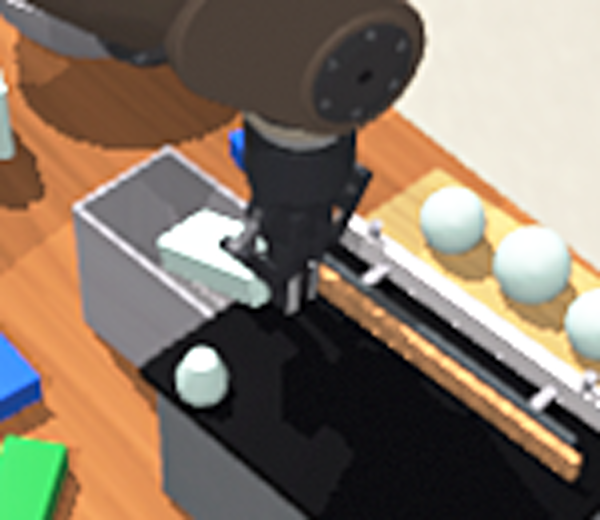

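It has begun to tip freely, with force near zero. I'll stop pushing and ease back so it can fall.

Call:
play_rows(
  linear=[
    [0,0,0.2],
    [0,0,0.5],
    [0,0,1.0],
    [0,0,1.5],
  ],
  yaw=[0,0,0,0],
  grip=[0.12,0.12,0.12,0.12],
)

```text
time: 22.13
tcp_pos: [0.6213, -0.0349, 0.1576]
tcp_rot: [-132.9, 90.0, 142.4]
force: [-0.0, -0.6, -1.0]
gripper_width: 0.0104
```

```bash
python3 - <<'E'
from h import *
s=rep();print(s["moment"])
p=fix("side"); cv2.imwrite("pics/sd18.png",cv2.resize(p["frame"][100:230,260:410,::-1],None,fx=4,fy=4,interpolation=cv2.INTER_CUBIC)); rep()
E
```

```text
t 22.13 tcp [ 0.6213 -0.0349  0.1576] st [ 10.  -49.5 157.6] jaw ang st -0.26 F st [-0.1  -0.62 -0.96] w 0.0104
[0.00987919 0.03326486 0.02904264]
t 22.18 tcp [ 0.6214 -0.0358  0.1576] st [ 10.  -50.5 157.6] jaw ang st -0.3 F st [ 0.02 -0.76  0.39] w 0.0103
```

View pics/sd18.png

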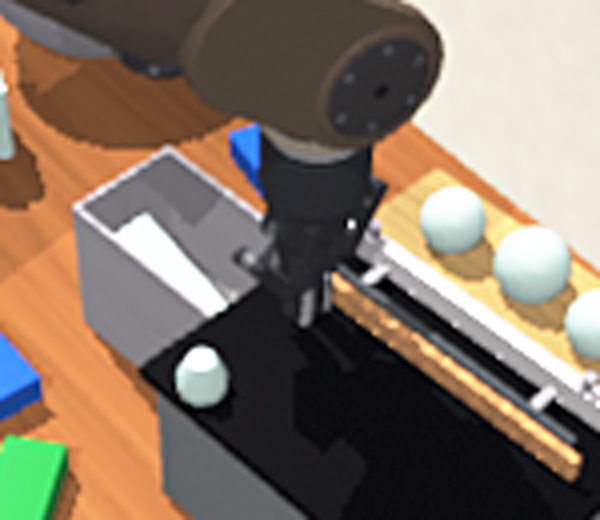

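The bar is down in the chute. I'll withdraw up and back, let it settle, and look.

Call:
play_rows(
  linear=[
    [-2,0,0],
    [-5,0,0],
    [-9,0,1],
    [-13,0,3],
    [-16,0,5],
  ],
  yaw=[0,0,0,0,0],
  grip=[0.12,0.12,0.12,0.12,0.12],
)

```text
time: 22.6
tcp_pos: [0.6258, -0.0845, 0.3204]
tcp_rot: [84.9, 89.9, 0.2]
force: [0.3, -0.1, -0.4]
gripper_width: 0.01
```

Call:
play_rows(
  linear=[
    [0,0,2],
    [0,0,5],
    [0,0,7],
    [0,0,7],
    [0,0,7],
  ],
  yaw=[0,0,0,0,0],
  grip=[0.12,0.12,0.12,0.12,0.12],
)

```text
time: 23.02
tcp_pos: [0.6321, -0.1551, 0.3173]
tcp_rot: [-134.0, 90.0, 141.1]
force: [-0.5, -0.1, -1.4]
gripper_width: 0.0103
```

```bash
python3 - <<'E'
from h import *
s=rep();print(s["joint_vel"].round(1))
p=fix("scene"); cv2.imwrite("pics/sA.png",p["frame"][:,:,::-1])
p=fix("side"); cv2.imwrite("pics/sB.png",p["frame"][:,:,::-1]); rep()
p=fix("wrist"); cv2.imwrite("pics/sC.png",p["frame"][:,:,::-1]); rep()
E
```

```text
t 23.02 tcp [ 0.6321 -0.1551  0.3173] st [   9.1 -170.1  317.3] jaw ang st -0.38 F st [-0.48 -0.09 -1.42] w 0.0103
[ 1.9 -0.4  0.6  0.3 -0.1  0.5]
t 23.12 tcp [ 0.6322 -0.1535  0.3176] st [   9.4 -168.6  317.6] jaw ang st -0.27 F st [ 0.31  0.51 -0.85] w 0.0106
t 23.17 tcp [ 0.6323 -0.1532  0.3177] st [   9.5 -168.3  317.7] jaw ang st -0.23 F st [-0.31 -0.09 -0.01] w 0.0103
```

View pics/sA.png

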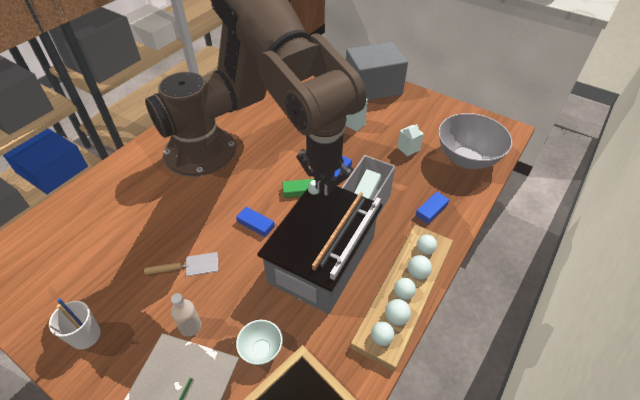

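View pics/sB.png

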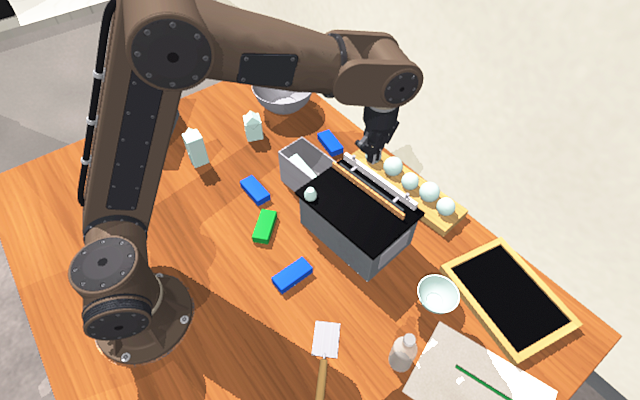

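View pics/sC.png

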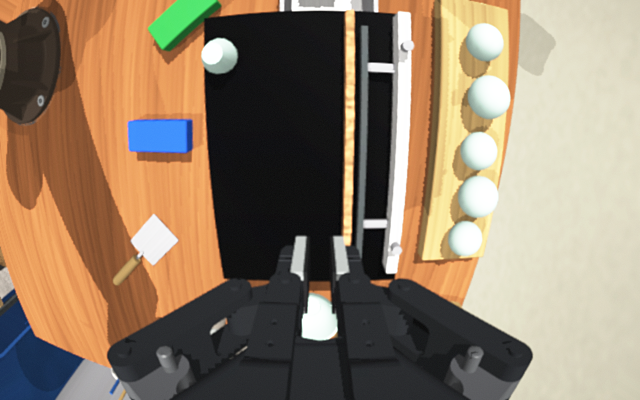

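The ledge is clear, the cone is in place, and the bar lies in the chute at scene (369,184) and side (303,165). I'll wait briefly, make one close check, then hand in.

Call:
play_rows(
  linear=[
    [0,0,0],
    [0,0,0],
    [0,0,0],
    [0,0,0],
    [0,0,0],
  ],
  yaw=[0,0,0,0,0],
  grip=[0.12,0.12,0.12,0.12,0.12],
)

```text
time: 23.58
tcp_pos: [0.6324, -0.1538, 0.3178]
tcp_rot: [114.2, 90.0, 29.5]
force: [-0.2, 0.5, -0.0]
gripper_width: 0.0096
```

```bash
python3 - <<'E'
from h import *
a=fix("scene");b=fix("side")
cv2.imwrite("pics/fin.png",np.hstack([cv2.resize(a["frame"][140:220,320:400,::-1],None,fx=4.5,fy=4.5),cv2.resize(b["frame"][130:210,265:345,::-1],None,fx=4.5,fy=4.5)]));rep()
E
```

```text
t 23.68 tcp [ 0.6324 -0.154   0.3178] st [   9.5 -169.1  317.8] jaw ang st -0.26 F st [-0.38 -0.3  -0.67] w 0.0102
```

View pics/fin.png

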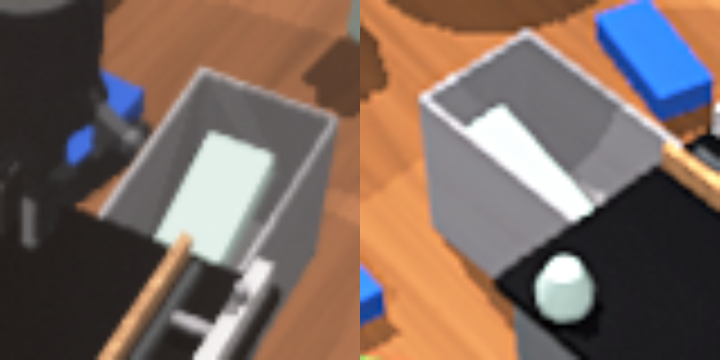

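```bash
python3 - <<'E'
from h import *
import pickle
P=pickle.load(open("P.pkl","rb"));A,B=P["scene"],P["side"]
print(w2s(tri(A,[380.9,174],B,[296.8,153.1])))
for y,z in((110,56),(120,53),(130,50)): print(y,proj(A,[s2w(33,y,z)]),proj(B,[s2w(33,y,z)]))
for z in(60,100,135): print(z,w2s(onz(A,[[380.9,174]],z/1e3)[0]),w2s(onz(B,[[296.8,153.1]],z/1e3)[0]))
E
```

```text
[ 34.37801909 156.19863142  92.15038363]
110 [[373.12741783 191.84750686]] [[306.04779662 168.03095059]]
120 [[374.35775197 190.39666588]] [[304.02202343 167.05090036]]
130 [[375.57367001 188.96282473]] [[302.01679567 166.08078982]]
60 [ 24.59968056 188.69257389  60.        ] [ 54.45166101 179.69511282  60.        ]
100 [ 36.64422857 150.62614735 100.        ] [ 28.51203125 148.29139753 100.        ]
135 [ 47.18320808 117.31802412 135.        ] [  5.81485522 120.81314664 135.        ]
```

Far end sits at y≈156 mm, z≈92 mm, so the bar may be leaning in the chute. I'll look down into it with the wrist camera.

Call:
play_rows(
  linear=[
    [0,0,-2],
    [0,0,-5],
    [0,0,-8],
    [0,0,-10],
    [0,0,-10],
  ],
  yaw=[0,0,0,0,0],
  grip=[0.12,0.12,0.12,0.12,0.12],
)

```text
time: 24.1
tcp_pos: [0.6228, -0.0512, 0.3181]
tcp_rot: [157.3, 90.0, 72.7]
force: [-0.1, -0.1, 0.5]
gripper_width: 0.0104
```

```bash
python3 - <<'E'
from h import *
import pickle
p=fix("wrist"); pickle.dump(p,open("wf.pkl","wb")); cv2.imwrite("pics/wf.png",p["frame"][:,:,::-1]);rep()
E
```

```text
t 24.15 tcp [ 0.6231 -0.0529  0.3181] st [ 10.  -67.6 318.1] jaw ang st -0.13 F st [ 0.3   0.88 -0.14] w 0.0105
```

View pics/wf.png

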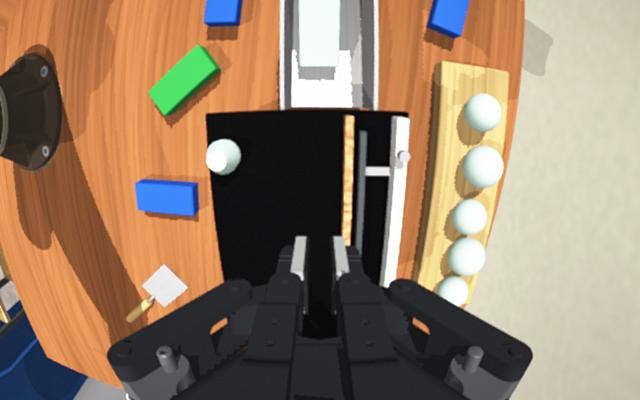

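The rear edge (row 67) is well clear of the lip (row 110). The bar lies wholly in the chute, its far end leaning against the end wall about 40 mm below the rim, and at rest. Handing in.

```bash
python3 - <<'E'
from h import *
s=rep(); print(manip.finish_job())
E
```

```text
t 24.15 tcp [ 0.6231 -0.0529  0.3181] st [ 10.  -67.6 318.1] jaw ang st -0.13 F st [ 0.3   0.88 -0.14] w 0.0105
the job is handed in; nothing more can be done
None
```

The glass bar is in the cullet chute and the job was handed in at about 24 s.

- **Pressing:** I pushed the bar sideways with both open fingertips. Sliding it took about 4 N, and the cork face turned up at about station x 33. I pressed until the total was about 10 N, so roughly 6 N on the strip. I evened the load so the bar sat square, then held it about 0.6 s.
- **Sliding:** I pushed the rear end along the guide with no more than about 9.5 N until the bar tipped over the lip.
- **Last checks:** The bar is inside the chute, clear of the lip and below the rims. The ledge is otherwise empty and the robot touches nothing. The cone and the other items in view are where they were.
- **Not as expected:** The bar does not lie flat. Its far top edge measured about 92 mm high against about 45 mm if flat, so it seems to lean on the far wall. It looked the same in pictures about 1.5 s apart. The forces are samples between moves, so brief peaks could have been missed.

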